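Set the batch stop and weigh out one pack of nuts

ROBOT

A 6-joint arm with a two-finger parallel gripper is mounted at the origin on a cart in front of the work surface, level with it; the furniture and walls round the work are solid. World frame = base frame: x ahead of the robot, y to its left, z up, the work surface at z = 0. Lengths are in m, angles in rad, forces in N, time in s.
With the tool pointing down it reaches from about 0.425 to 0.95 m from the base axis. Payload 3.5 kg.
Tool frame: the origin (TCP) lies at the very end of the fingers, on their centre line; the grasp point (between the pads) lies ctrl.tcp_to_grasp behind it (ctrl.tcp_to_grasp is the distance from the TCP to the grasp point, in m); z points along the fingers, y is the line along which they close (so a half turn about z gives the same grasp; the last joint's range is limited). The gripper opens to 85 mm and grips with 20 to 120 N. Pads are 22 mm wide; open, the fingers measure 114 mm over their backs; the gripper's body (76 mm by 85 mm) begins 54 mm behind the grasp point. The pads swing forward as they close: fully open they stand 13 mm farther back than shut.
Start: joints at [-1.386, 0.286, 1.577, -0, 1.279, -0.15], TCP at [0.222, -0.637, 0.231] pointing down, gripper open.
Joint ranges: [-2.77, 2.77], [-0.9, 2.22], [0.21, 2.48], [-1.53, 4.67], [0.24, 2.81], [-2.84, 2.84]. Speed limits (rad/s): [2.79, 2.79, 3.14, 3.14, 3.14, 3.14].

INTERFACE

Orientations are given as a unit quaternion [x, y, z, w].
In Python, from plant import ctrl gives the robot as it stands.
- The arm moves only by the shell command python3 -m inch 'ROWS' [FORCE]. ROWS is JSON, a list of rows, each an object with "slide": the shift along the tool's x, y, z in cm, a list of three; "turn": the turn about the tool's z in rad; "grip": the finger opening in cm, from 0 to 8.54. A call has 1 to 20 rows; each row is the pose to reach, as a shift and turn from the pose commanded when the call began, along the tool's axes at that moment; what a row does not reach only later rows make up. A row lasts 1/10 s, in which the tool goes at most 50 mm and 8.59 degrees, less where a joint would pass 70% of its speed; a pose out of reach is approached as far as the arm can. A call with a gripper value outside its range is refused whole. The fingers move at their own pace and stop on an object; FORCE is the grip in N (left out, the last holds). Time passes only in rows, so rows that repeat a pose let the fingers close. It gives the time, the measured TCP pose, the force, the opening and the grip force at its end, in the units of the state.
- ctrl.get_state(): the state, without advancing time (a new reading comes with each control period).
- ctrl.read_camera(name): name is "scene" or "top" or "wrist"; returns (picture, depth): 480x640x3 uint8, red, green, blue; 480x640 float32, m along the optical axis (not along the pixel's ray), 0 where there is no reading.
- ctrl.camera_info(name): a dict with "K" (3x3 intrinsics, pixels), "camera_from_world" (4x4, takes a point from world to camera coordinates); the wrist camera has in their place "T_tool_cam" (4x4, takes a point from camera to tool coordinates, whose origin is the TCP and whose axes are the flange's). Camera axes: x right, y down, z forward; pixel columns grow to the right and rows downward; lengths in m; the calibration is good to about 2 mm. A picture is of the moment at which its call begins: read the wrist's pose just before it. camera_info takes no time and is no camera call.
- ctrl.sign_off(): hands the job in; it is judged then, once.
The state is a dict: "time": time; "qpos": joint angles; "dq": joint speeds; "joint_efforts": joint torques, N m; "eef_pos": TCP position; "tcp_rot": TCP orientation; "contact_force": force on the tool from outside, world axes, zero at the start; "wrist_torque": the same for the moment, N m; "opening": opening from 0.0 (shut) to 1.0 (fully open); "finger_force": force on a finger pad.
Only numpy, scipy, OpenCV 4.12 (cv2) and the standard library are available. Lean on these libraries where they do the work, as an engineer would, in place of code of your own. Each camera call takes 0.05 s, during which the arm holds its last target. There are 200 camera calls.

TASK

Weigh out one pack of steel nuts on the green batch scale: spin the knurled brass collar along its threaded rod until its top face is level with the red pointer on the rule, and let go of it; then press the white key and then the yellow key to open a new pack. Lay nuts in the pan one by one until the steel sleeve on the rod has come up against the underside of the collar, with no nut more than that takes (a nut already lying in the pan counts), then press the green key to log the pack. Finally tidy the nuts left over on the bench into the blue tray, and leave the tape measure and the jar where they are.

Things in the scene. Friction and masses are not known exactly. Their poses are not given: they have to be found in the camera images.
- scale: fixed batch scale, green housing 150 x 305 x 55 mm; origin on the bench near its middle, x away from its front, y to its left. Pan left (centre y = 70 mm); upright threaded rod 12 mm thick right (x = 0, y = -95 mm), top at z = 125 mm; left of it (y = -40 mm) an upright rule 22 mm wide, as high; in front a console 45 mm high with three keys, to x = -130 mm. A lever joins pan and sleeve.
- stop_collar: knurled brass collar on the threaded rod, 46 mm diameter, 20 mm high; origin at the centre of its underside. It moves along the rod only by turning: clockwise seen from above lowers it, counter-clockwise lifts it, 12 mm a full turn. It starts 5 to 16 mm above the mark, turns with about 0.06 N m without end stops and stays where it is left.
- collar_top (a point): centre of the collar's top face
- collar_turn (a joint): turning of the collar in rad, growing counter-clockwise seen from above; one radian lifts it 1.91 mm
- batch_marker: red pointer on a clip fixed to the rule left of the rod; its tip, 4 mm wide, points at the rod. Origin in the middle of the tip, 34 mm from the rod's axis on the scale's +y side; the 26 mm long clip begins 42 mm from that axis. Its height is where the collar's top face must stand.
- pan: open steel pan, 160 mm (x) by 150 mm (y) outside, rim 3 mm thick and 11 mm above its floor; origin at the middle of the floor's upper surface, 90 mm above the bench when empty. A spring carries it: it sinks straight down, about 7 mm for each nut, 30 mm at most.
- lift_sleeve: plain steel sleeve 27 mm thick round the threaded rod, below the collar, with a red ring near its top; origin at the centre of its top face, 62 mm above the bench when the pan is empty. It rises by exactly as much as the pan sinks, until the collar stops both.
- key_white (a joint): white spring key, leftmost on the console; value is how far it is pressed in m, 0 to 0.005; fully down takes 4 N, it counts as pressed beyond 0.003
- key_yellow (a joint): yellow spring key, middle of the console, as the white key
- key_green (a joint): green spring key, rightmost on the console, as the white key
- key_white_top (a point): centre of the white key's top, 10 mm radius, in a round black bezel of 18 mm radius that ends about 9 mm below it
- key_yellow_top (a point): centre of the yellow key's top, as the white key
- key_green_top (a point): centre of the green key's top, as the white key
- nut_1: steel hex nut, 36 mm across flats (about 41 mm over the corners), 20 mm high, about 110 g; origin at the centre of its underside, z along the bore, the flats face along its x axis and every 60 degrees from it. Lies on the bench right of the scale, or is absent. The bench grinder behind reaches forward to x = 0.53 m with its eye shields (y -0.37 to -0.07, z 0.15 to 0.24 m).
- nut_2: steel hex nut, 36 mm across flats (about 41 mm over the corners), 20 mm high, about 110 g; origin at the centre of its underside, z along the bore, the flats face along its x axis and every 60 degrees from it. Lies on the bench right of the scale, or is absent. The bench grinder behind reaches forward to x = 0.53 m with its eye shields (y -0.37 to -0.07, z 0.15 to 0.24 m).
- nut_3: steel hex nut, 36 mm across flats (about 41 mm over the corners), 20 mm high, about 110 g; origin at the centre of its underside, z along the bore, the flats face along its x axis and every 60 degrees from it. Lies on the bench right of the scale, or is absent. The bench grinder behind reaches forward to x = 0.53 m with its eye shields (y -0.37 to -0.07, z 0.15 to 0.24 m).
- nut_4: steel hex nut, 36 mm across flats (about 41 mm over the corners), 20 mm high, about 110 g; origin at the centre of its underside, z along the bore, the flats face along its x axis and every 60 degrees from it. Lies on the bench right of the scale, or is absent. The bench grinder behind reaches forward to x = 0.53 m with its eye shields (y -0.37 to -0.07, z 0.15 to 0.24 m).
- nut_5: steel hex nut, 36 mm across flats (about 41 mm over the corners), 20 mm high, about 110 g; origin at the centre of its underside, z along the bore, the flats face along its x axis and every 60 degrees from it. Lies on the bench right of the scale, or is absent. The bench grinder behind reaches forward to x = 0.53 m with its eye shields (y -0.37 to -0.07, z 0.15 to 0.24 m).
- nut_6: steel hex nut, 36 mm across flats (about 41 mm over the corners), 20 mm high, about 110 g; origin at the centre of its underside, z along the bore, the flats face along its x axis and every 60 degrees from it. Lies in the pan at the start, or is absent.
- nut_7: steel hex nut, 36 mm across flats (about 41 mm over the corners), 20 mm high, about 110 g; origin at the centre of its underside, z along the bore, the flats face along its x axis and every 60 degrees from it. Lies in the pan at the start, or is absent.
- parts_tray: loose shallow blue plastic tray, 160 (x) by 110 (y) by 16 mm high, walls and floor 3 mm, left of the scale; origin at the centre of its underside. A toolbox 0.2 m high stands farther left, from y = 0.5 m and x = 0.44 m
- tape_measure: yellow tape measure, 36 x 93 x 68 mm, bystander; origin at the centre of its underside
- screw_jar: glass jar of screws with a black lid, 66 mm diameter, 80 mm high, bystander; origin at the centre of its underside
Mind the look-alikes: they are no part of the job. Leave any turquoise look-alike of the nut_2 alone.

How it is judged:
On the way, in this order (a step that is already met when the one before it is completed fails the run):
1. the collar's top face is level with the red pointer and the collar is let go (z of collar_top in the frame of batch_marker between -0.0015 and 0.0015 m and contact force between the fingers and stop_collar below 0.2 N), for 0.3 s.
2. the white key is pressed (value of joint key_white above 0.003 m), for 0.04 s.
3. the yellow key is pressed (value of joint key_yellow above 0.003 m), for 0.04 s.
4. under the nuts' weight alone the sleeve has come up against the collar (z of stop_collar in the frame of lift_sleeve below 0.0025 m and z of collar_top in the frame of batch_marker between -0.0015 and 0.0015 m and contact force between each of the arm, the fingers and pan below 0.2 N and contact force between the fingers and nut_1 below 0.2 N and contact force between the fingers and nut_2 below 0.2 N and contact force between the fingers and nut_3 below 0.2 N and contact force between the fingers and nut_4 below 0.2 N and contact force between the fingers and nut_5 below 0.2 N and contact force between the fingers and nut_6 below 0.2 N and contact force between the fingers and nut_7 below 0.2 N), for 0.3 s.
5. the green key is pressed (value of joint key_green above 0.003 m), for 0.04 s.
At the end, for the whole second after the job is handed in: Collar's top face within 1.5 mm of the red pointer; sleeve up against the collar (gap under 2.5 mm), pressing on it with less than 1.3 N (no nut too many); every nut at rest in the pan or the blue tray; tape measure and jar within 3 cm of their places (z of collar_top in the frame of batch_marker between -0.0015 and 0.0015 m and z of stop_collar in the frame of lift_sleeve below 0.0025 m and contact force between lift_sleeve and stop_collar below 1.3 N and ((x of nut_1 in the frame of pan between -0.077 and 0.077 m and y of nut_1 in the frame of pan between -0.072 and 0.072 m and z of nut_1 in the frame of pan between -0.008 and 0.05 m) or (x of nut_1 in the frame of parts_tray between -0.077 and 0.077 m and y of nut_1 in the frame of parts_tray between -0.052 and 0.052 m and z of nut_1 in the frame of parts_tray between -0.005 and 0.05 m)) and ((x of nut_2 in the frame of pan between -0.077 and 0.077 m and y of nut_2 in the frame of pan between -0.072 and 0.072 m and z of nut_2 in the frame of pan between -0.008 and 0.05 m) or (x of nut_2 in the frame of parts_tray between -0.077 and 0.077 m and y of nut_2 in the frame of parts_tray between -0.052 and 0.052 m and z of nut_2 in the frame of parts_tray between -0.005 and 0.05 m)) and ((x of nut_3 in the frame of pan between -0.077 and 0.077 m and y of nut_3 in the frame of pan between -0.072 and 0.072 m and z of nut_3 in the frame of pan between -0.008 and 0.05 m) or (x of nut_3 in the frame of parts_tray between -0.077 and 0.077 m and y of nut_3 in the frame of parts_tray between -0.052 and 0.052 m and z of nut_3 in the frame of parts_tray between -0.005 and 0.05 m)) and ((x of nut_4 in the frame of pan between -0.077 and 0.077 m and y of nut_4 in the frame of pan between -0.072 and 0.072 m and z of nut_4 in the frame of pan between -0.008 and 0.05 m) or (x of nut_4 in the frame of parts_tray between -0.077 and 0.077 m and y of nut_4 in the frame of parts_tray between -0.052 and 0.052 m and z of nut_4 in the frame of parts_tray between -0.005 and 0.05 m)) and ((x of nut_5 in the frame of pan between -0.077 and 0.077 m and y of nut_5 in the frame of pan between -0.072 and 0.072 m and z of nut_5 in the frame of pan between -0.008 and 0.05 m) or (x of nut_5 in the frame of parts_tray between -0.077 and 0.077 m and y of nut_5 in the frame of parts_tray between -0.052 and 0.052 m and z of nut_5 in the frame of parts_tray between -0.005 and 0.05 m)) and ((x of nut_6 in the frame of pan between -0.077 and 0.077 m and y of nut_6 in the frame of pan between -0.072 and 0.072 m and z of nut_6 in the frame of pan between -0.008 and 0.05 m) or (x of nut_6 in the frame of parts_tray between -0.077 and 0.077 m and y of nut_6 in the frame of parts_tray between -0.052 and 0.052 m and z of nut_6 in the frame of parts_tray between -0.005 and 0.05 m)) and ((x of nut_7 in the frame of pan between -0.077 and 0.077 m and y of nut_7 in the frame of pan between -0.072 and 0.072 m and z of nut_7 in the frame of pan between -0.008 and 0.05 m) or (x of nut_7 in the frame of parts_tray between -0.077 and 0.077 m and y of nut_7 in the frame of parts_tray between -0.052 and 0.052 m and z of nut_7 in the frame of parts_tray between -0.005 and 0.05 m)) and linear speed of each of nut_1, nut_2, nut_3, nut_4, nut_5, nut_6, nut_7 below 0.02 m/s and distance of each of tape_measure, screw_jar from where it was at the start of the episode below 0.03 m); the robot touches nothing.
It fails at once if the green key is pressed although the sleeve is not yet up at the collar (value of joint key_green above 0.003 m and z of stop_collar in the frame of lift_sleeve above 0.004 m).
It fails at once if the tape measure or the jar is pushed away or toppled (distance of any of tape_measure, screw_jar from where it was at the start of the episode above 0.03 m or angle between screw_jar's own z axis and vertical above 0.5 rad).
Of nut_1, nut_2, nut_3, nut_4, nut_5, nut_6, nut_7 only 5 to 6 are there at a start; the rules pass over those that are not, and their reading is None.
At some moment in a run one of nut_1, nut_2, nut_3, nut_4, parts_tray may be knocked a few centimetres aside while the robot is not near it.
Once in a run the grip may slacken for a moment while it holds something.
It also fails if it takes over 210 s, if anything falls off the work surface, if the arm or the gripper's body presses on something with over 40 N, if the wrist force passes 120 N, or if a joint passes its speed limit or range.

## Working session

There is one attempt and no reset: what is moved stays moved. The work goes in short steps, Python scripts to look and compute and a shell command to move; the robot and the scene stay as the last step left them, time stands still between calls to the robot, and variables do not carry over. Pictures are saved under pics/ and viewed, at most 14 in all, crops included, and the job is handed in when it is done.

```bash
ls; mkdir -p pics; cat > h.py <<'E'
import numpy as np, cv2
from plant import ctrl
from scipy.spatial.transform import Rotation as R
def shot(n):
    s=ctrl.get_state(); im,d=ctrl.read_camera(n); ci=ctrl.camera_info(n); K=np.array(ci["K"])
    if n=="wrist":
        T=np.eye(4);T[:3,:3]=R.from_quat(s["tcp_rot"]).as_matrix();T[:3,3]=s["eef_pos"]
        W=T@np.array(ci["T_tool_cam"])
    else: W=np.linalg.inv(np.array(ci["camera_from_world"]))
    return im,d,K,W
def save(im,f): cv2.imwrite("pics/"+f,im[:,:,::-1])
def ray(K,W,u,v,z):
    r=W[:3,:3]@np.linalg.solve(K,[u,v,1.]); o=W[:3,3]; return o+r*(z-o[2])/r[2]
def dep(d,K,W,u,v):
    z=d[int(v),int(u)]; return W[:3,:3]@(np.linalg.solve(K,[u,v,1.])*z)+W[:3,3]
def cloud(d,K,W):
    v,u=np.mgrid[:480,:640]; p=np.stack([u,v,np.ones_like(u)],-1)@np.linalg.inv(K).T*d[...,None]
    return p@W[:3,:3].T+W[:3,3]
def pix(K,W,p):
    q=K@(np.linalg.inv(W)@np.append(p,1))[:3]; return q[:2]/q[2]
E
python3 - <<'E'
from h import *
for n in("scene","top"):
    im,d,K,W=shot(n); save(im,n+"0.png"); np.savez(n+"0.npz",im=im,d=d,K=K,W=W); print(n,W.round(3),K[0,0])
print(ctrl.tcp_to_grasp, ctrl.get_state(), ctrl.camera_info("wrist"))
E
```

```text
pics
scene [[ 0.532 -0.553  0.641 -0.447]
 [-0.847 -0.35   0.401 -0.698]
 [ 0.003 -0.756 -0.655  1.069]
 [ 0.     0.     0.     1.   ]] 443.84812468319285
top [[ 0.012 -0.983  0.182  0.28 ]
 [-1.    -0.013 -0.003 -0.089]
 [ 0.006 -0.182 -0.983  1.204]
 [ 0.     0.     0.     1.   ]] 442.73406981383755
0.0187 {'time': 0.1, 'qpos': array([-1.38599590e+00,  2.87114500e-01,  1.57806174e+00,  1.16686304e-05,
        1.27858903e+00, -1.50008235e-01]), 'dq': array([-0.00023208, -0.00072512, -0.00368203,  0.00172782,  0.00133389,
       -0.00141104]), 'joint_efforts': array([ 1.34396614e-03, -4.07294369e+01, -2.93699098e+01, -1.44331939e-04,
        3.38646765e-03,  4.05320364e-06]), 'eef_pos': array([ 0.22171039, -0.63691044,  0.23004368]), 'tcp_rot': array([ 9.86020287e-01,  1.66621771e-01, -1.33122774e-05, -1.08624291e-03]), 'contact_force': array([ 0.35851152,  0.38564523, -0.62056961]), 'wrist_torque': array([0.03287809, 0.0067697 , 0.04295618]), 'finger_force': 0.0, 'opening': 1.0011254196371004} {'K': array([[347.1800473 ,   0.        , 321.52990815],
       [  0.        , 347.1800473 , 241.58021675],
       [  0.        ,   0.        ,   1.        ]]), 'T_tool_cam': array([[ 6.07714056e-04, -9.62343506e-01, -2.71835627e-01,
         6.87568902e-02],
       [ 9.99999441e-01,  3.49493658e-04,  9.98326699e-04,
         1.67070021e-04],
       [-8.65728388e-04, -2.71836081e-01,  9.62343180e-01,
        -1.42887779e-01],
       [ 0.00000000e+00,  0.00000000e+00,  0.00000000e+00,
         1.00000000e+00]])}
```

View pics/top0.png

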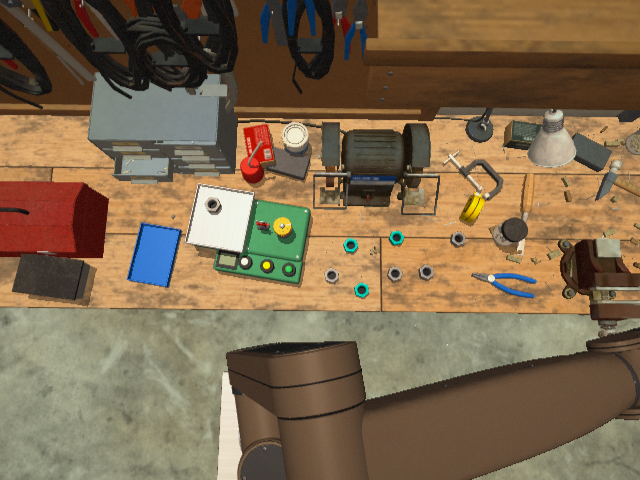

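View pics/scene0.png

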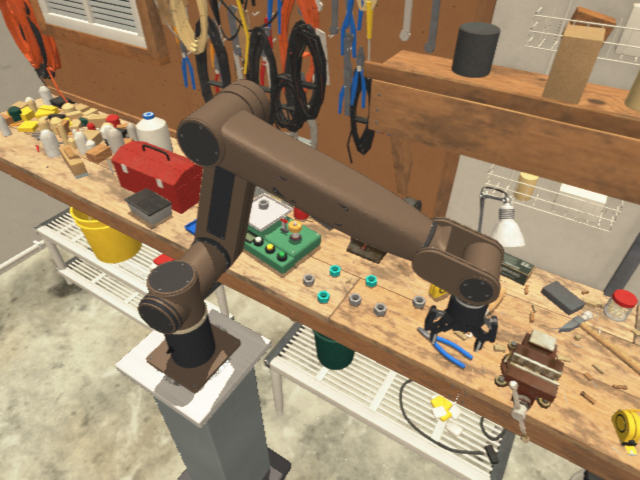

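Top view: grey nuts are at (332,275), (394,274), (427,271) and (458,239), with one in the pan at (212,205). The turquoise look-alikes at (351,245), (397,238) and (361,290) are to be left alone. The collar is at (283,227), the red pointer at (263,226), and the keys are white (245,262), yellow (267,266) and green (289,269). The tray is at (155,255), the tape at (472,207) and the jar at (512,231).

```bash
python3 - <<'E'
from h import *
z=np.load("top0.npz");im,d,K,W=[z[k] for k in("im","d","K","W")]
C=cloud(d,K,W)
print("bench z",C[250,330],C[285,400])
hsv=cv2.cvtColor(im,cv2.COLOR_RGB2HSV)
for n,(u,v) in dict(n1=(332,275),n2=(394,274),n3=(427,271),n4=(458,239)).items():
    w=C[v-13:v+14,u-13:u+14].reshape(-1,3); h=w[(w[:,2]>.012)&(w[:,2]<.03)]
    print(n,ray(K,W,u,v,.02).round(3),h.mean(0).round(3),(h.max(0)-h.min(0)).round(3),len(h))
w=C[190:222,196:228].reshape(-1,3); print("pan floor",np.median(w[:,2])); h=w[w[:,2]>np.median(w[:,2])+.01]; print("pn",h.mean(0),len(h))
for n,(u,v) in dict(w=(245,262),y=(267,266),g=(289,269)).items():
    w=C[v-2:v+3,u-2:u+3].reshape(-1,3); print(n,np.median(w,0).round(3),ray(K,W,u,v,.054).round(3))
# collar
m=cv2.inRange(hsv[205:250,268:305],(18,110,110),(34,255,255))>0
w=C[205:250,268:305][m]; zt=np.percentile(w[:,2],90);print("collar top z",zt,np.percentile(w[:,2],[5,25,50,75,95]).round(3)); t=w[abs(w[:,2]-zt)<.006]; print(t.mean(0),t.min(0),t.max(0))
m=(cv2.inRange(hsv[215:240,250:275],(0,150,80),(6,255,255))>0); w=C[215:240,250:275][m]; print("red",np.median(w,0),w.min(0),w.max(0))
# tray
m=cv2.inRange(hsv,(100,150,80),(125,255,255)); m[:, :110]=0;m[:,200:]=0;m[:215]=0
c=max(cv2.findContours(m,0,2)[0],key=cv2.contourArea); p=cv2.boxPoints(cv2.minAreaRect(c)); P=np.array([ray(K,W,*q,.014) for q in p]);print("tray",P.round(3),P.mean(0))
# housing
m=cv2.inRange(hsv,(55,120,40),(80,255,255)); m[:, :180]=0;m[:,315:]=0
ys,xs=np.nonzero(m); P=C[ys,xs]; P=P[abs(P[:,2]-.055)<.006]; print("housing",P.min(0),P.max(0), cv2.minAreaRect(P[:,:2].astype(np.float32)))
# pan
m=cv2.inRange(hsv,(0,0,150),(180,40,255));m[:,:180]=0;m[:,262:]=0;m[:178]=0;m[255:]=0
c=max(cv2.findContours(m,0,2)[0],key=cv2.contourArea); p=cv2.boxPoints(cv2.minAreaRect(c)); P=np.array([ray(K,W,*q,.095) for q in p]);print("pan",P.round(3),P.mean(0))
im2=cv2.resize(im[170:310,180:480],None,fx=2.6,fy=2.6,interpolation=2);save(im2,"crop0.png")
for u,v in((472,207),(512,231)):print(C[v,u])
E
```

```text
bench z [ 0.47658488 -0.12223843  0.00110699] [ 0.3828831  -0.31312352  0.00075546]
n1 [ 0.406 -0.128  0.02 ] [ 0.406 -0.125  0.021] [0.038 0.035 0.013] 105
n2 [ 0.411 -0.294  0.02 ] [ 0.413 -0.296  0.021] [0.038 0.038 0.014] 114
n3 [ 0.42  -0.383  0.02 ] [ 0.419 -0.38   0.02 ] [0.038 0.037 0.014] 119
n4 [ 0.508 -0.47   0.02 ] [ 0.511 -0.47   0.02 ] [0.039 0.039 0.014] 120
pan floor 0.0853725627507631
pn [0.56981564 0.17821107 0.12721046] 139
w [0.432 0.099 0.067] [0.433 0.101 0.054]
y [0.422 0.042 0.066] [0.423 0.043 0.054]
g [ 0.415 -0.015  0.068] [ 0.416 -0.014  0.054]
collar top z 0.11820700324052207 [0.109 0.114 0.115 0.117 0.119]
[0.51840253 0.00291893 0.11565836] [ 0.4964364  -0.0182985   0.11222009] [0.54120911 0.02489742 0.12094877]
red [0.52392498 0.05360913 0.10864139] [0.52023487 0.03825002 0.06203986] [0.53126148 0.06852933 0.1125308 ]
tray [[0.389 0.423 0.014]
 [0.552 0.398 0.014]
 [0.526 0.287 0.014]
 [0.364 0.315 0.014]] [0.45763468 0.35564451 0.014     ]
housing [ 0.38800428 -0.06390962  0.04900122] [0.60122442 0.17625948 0.06099652] ((0.5007286071777344, 0.05583110451698303), (0.22002607583999634, 0.19547982513904572), 79.99352264404297)
pan [[0.475 0.245 0.095]
 [0.639 0.223 0.095]
 [0.611 0.08  0.095]
 [0.448 0.105 0.095]] [0.54309495 0.16325394 0.095     ]
[ 0.58638043 -0.49628292  0.06701009]
[ 0.52062791 -0.59391283  0.07687868]
```

View pics/crop0.png

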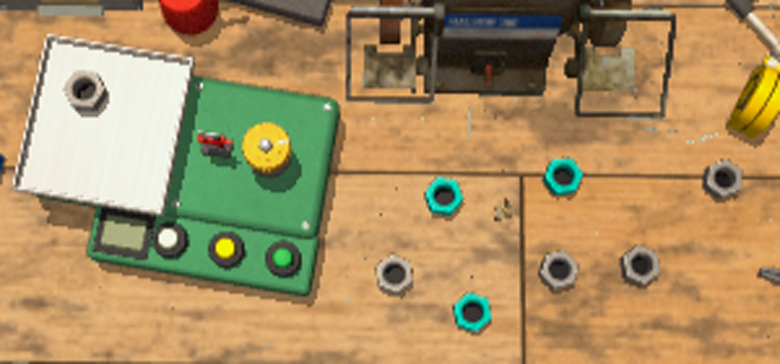

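The crop confirms the choice: four grey nuts on the bench, one in the pan, and three turquoise nuts I won't touch. The scale's yaw is about -8.3° and the rod is at about (.519, .002). Next I'll go above the collar for a close look.

```bash
cat >> h.py <<'E'
def to(x,y,z,yaw=None):
    "slide (cm) and turn (rad) from the present measured pose to TCP x,y,z with tool x at yaw deg"
    s=ctrl.get_state(); M=R.from_quat(s["tcp_rot"]).as_matrix(); v=M.T@(np.array([x,y,z])-s["eef_pos"])*100
    now=np.degrees(np.arctan2(M[1,0],M[0,0])); t=0 if yaw is None else -np.radians((yaw-now+180)%360-180)
    print("to",(x,y,z),"slide",v.round(2),"turn",round(t,3),"yaw now",now.round(1)); return v,t
E
python3 - <<'E'
from h import *
to(.222,-.637,.30); to(.519,.002,.27,82)
E
```

```text
to (0.222, -0.637, 0.3) slide [ 0.03  0.   -7.  ] turn 0 yaw now 19.2
to (0.519, 0.002, 0.27) slide [ 49.07 -50.58  -3.87] turn -1.096 yaw now 19.2
```

```bash
python3 -m inch '[{"slide":[0,0,-7],"turn":0,"grip":8.5},{"slide":[0,0,-7],"turn":0,"grip":8.5},{"slide":[49.1,-50.6,-7],"turn":-1.096,"grip":8.5},{"slide":[49.1,-50.6,-7],"turn":-1.096,"grip":8.5},{"slide":[49.1,-50.6,-7],"turn":-1.096,"grip":8.5},{"slide":[49.1,-50.6,-7],"turn":-1.096,"grip":8.5},{"slide":[49.1,-50.6,-7],"turn":-1.096,"grip":8.5},{"slide":[49.1,-50.6,-7],"turn":-1.096,"grip":8.5},{"slide":[49.1,-50.6,-7],"turn":-1.096,"grip":8.5},{"slide":[49.1,-50.6,-7],"turn":-1.096,"grip":8.5},{"slide":[49.1,-50.6,-7],"turn":-1.096,"grip":8.5},{"slide":[49.1,-50.6,-7],"turn":-1.096,"grip":8.5},{"slide":[49.1,-50.6,-7],"turn":-1.096,"grip":8.5},{"slide":[49.1,-50.6,-7],"turn":-1.096,"grip":8.5},{"slide":[49.1,-50.6,-7],"turn":-1.096,"grip":8.5},{"slide":[49.1,-50.6,-7],"turn":-1.096,"grip":8.5},{"slide":[49.1,-50.6,-5],"turn":-1.096,"grip":8.5},{"slide":[49.1,-50.6,-5],"turn":-1.096,"grip":8.5},{"slide":[49.1,-50.6,-5],"turn":-1.096,"grip":8.5}]' 40
python3 - <<'E'
from h import *
im,d,K,W=shot("wrist"); save(im,"w1.png"); np.savez("w1.npz",im=im,d=d,K=K,W=W)
E
```

```text
time: 2.0
eef_pos: [0.5187, 0.0016, 0.2805]
tcp_rot: [0.755, 0.656, -0.001, -0.001]
contact_force: [-0.3, -0.3, 0.4]
opening: 0.995
finger_force: 0.0
```

View pics/w1.png

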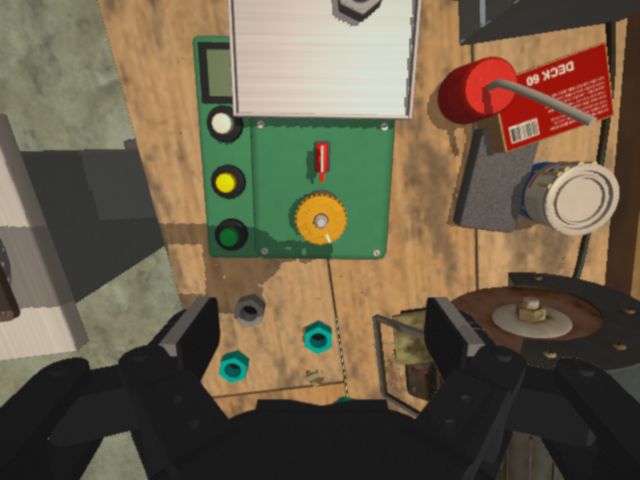

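The wrist view shows the collar at (320,220), the pointer tip at (321,178), the keys at (224,123), (228,183) and (231,235), and the pan edge at the top. I'll measure from depth and by ray casting.

```bash
cat >> h.py <<'E'
def collar(n=4):
    Z=[];Q=[]
    for i in range(n):
        im,d,K,W=shot("wrist"); C=cloud(d,K,W); h=cv2.cvtColor(im,cv2.COLOR_RGB2HSV)
        m=(cv2.inRange(h,(14,110,70),(30,255,255))>0)&(abs(C[...,0]-.519)<.03)&(abs(C[...,1]-.002)<.03)&(C[...,2]>.085)
        m=cv2.erode(m.astype(np.uint8),np.ones((3,3)))>0
        z=np.median(C[m][:,2]); P=C[m]; P=P[abs(P[:,2]-z)<.003]; (cx,cy),r=cv2.minEnclosingCircle(P[:,:2].astype(np.float32))
        Z.append([cx,cy,r,np.median(P[:,2])])
        m=((h[...,0]<6)|(h[...,0]>174))&(h[...,1]>150)&(h[...,2]>60)&(abs(C[...,0]-.525)<.015)&(C[...,1]>.02)&(C[...,1]<.08)&(C[...,2]>.07)
        v,u=np.nonzero(m); P=C[m]; y=np.percentile(P[:,1],1); T=P[P[:,1]<y+.007]
        Q.append([*np.median(T,0),y,len(T),v.max(),u[v==v.max()].mean()])
    print("collar cx cy r z",np.mean(Z,0).round(4),"sd",np.std(Z,0).round(4)); print("tip",np.mean(Q,0).round(4),"sd",np.std(Q,0).round(4)); return im,d,K,W
E
python3 - <<'E'
from h import *
im,d,K,W=collar(); C=cloud(d,K,W)
for n,(u,v) in dict(w=(224,123),y=(228,183),g=(231,235)).items():
    print(n,np.median(C[v-3:v+4,u-3:u+4].reshape(-1,3),0).round(4))
print("rodtop",C[219:223,319:323].reshape(-1,3).mean(0)); print("pan",np.median(C[60:90,270:380,2]))
P=C[0:30,320:400].reshape(-1,3);P=P[P[:,2]>.09];print("nut",P.mean(0),np.percentile(P[:,2],[5,50,95]))
P=C[225:255,340:370];print('housing',np.median(P[...,2]))
for v in range(140,190,4):print(v,C[v,318:326,2].round(3))
E
```

```text
collar cx cy r z [0.5179 0.004  0.0229 0.1142] sd [0.0003 0.     0.0001 0.    ]
tip [5.2380e-01 4.1100e-02 1.0400e-01 3.8200e-02 3.2000e+01 1.7925e+02
 3.2000e+02] sd [1.0000e-04 2.0000e-04 1.0000e-04 2.0000e-04 2.4495e+00 4.3300e-01
 3.5360e-01]
w [0.4377 0.1008 0.0662]
y [0.4292 0.0432 0.066 ]
g [ 0.4206 -0.0115  0.0664]
rodtop [0.51930667 0.00345232 0.12434169]
pan 0.08343033422684851
nut [0.57171312 0.16943695 0.1035155 ] [0.09171628 0.10260569 0.10470617]
housing 0.0553791441570233
140 [0.064 0.062 0.063 0.062 0.061 0.061 0.063 0.062]
144 [0.109 0.425 0.125 0.108 0.108 0.109 0.107 0.107]
148 [0.108 0.126 0.126 0.108 0.107 0.107 0.108 0.108]
152 [0.107 0.125 0.126 0.109 0.109 0.106 0.108 0.107]
156 [0.109 0.125 0.125 0.107 0.109 0.107 0.107 0.107]
160 [0.118 0.125 0.124 0.107 0.107 0.108 0.107 0.108]
164 [0.122 0.125 0.124 0.108 0.108 0.108 0.108 0.106]
168 [0.121 0.125 0.124 0.108 0.109 0.107 0.107 0.105]
172 [0.104 0.104 0.105 0.103 0.055 0.056 0.055 0.054]
176 [0.104 0.103 0.103 0.103 0.055 0.056 0.055 0.056]
180 [0.104 0.104 0.103 0.103 0.055 0.055 0.054 0.056]
184 [0.057 0.425 0.056 0.056 0.056 0.054 0.056 0.055]
188 [0.056 0.057 0.056 0.056 0.055 0.056 0.055 0.056]
```

```bash
python3 - <<'E'
from h import *
to(.5185,.0037,.089,124)
E
```

```text
to (0.5185, 0.0037, 0.089) slide [ 0.29 -0.16 19.32] turn -0.735 yaw now 81.9
```

```bash
python3 -m inch '[{"slide":[0.29,-0.16,5],"turn":-0.735,"grip":8.5},{"slide":[0.29,-0.16,9],"turn":-0.735,"grip":8.5},{"slide":[0.29,-0.16,11],"turn":-0.735,"grip":8.5},{"slide":[0.29,-0.16,11],"turn":-0.735,"grip":8.5},{"slide":[0.29,-0.16,11],"turn":-0.735,"grip":8.5},{"slide":[0.29,-0.16,14],"turn":-0.735,"grip":8.5},{"slide":[0.29,-0.16,16],"turn":-0.735,"grip":8.5},{"slide":[0.29,-0.16,18],"turn":-0.735,"grip":8.5},{"slide":[0.29,-0.16,19.3],"turn":-0.735,"grip":8.5},{"slide":[0.29,-0.16,19.3],"turn":-0.735,"grip":8.5},{"slide":[0.29,-0.16,19.3],"turn":-0.735,"grip":8.5}]' 30
python3 - <<'E'
from h import *
to(.5185,.0037,.089,124); print(ctrl.get_state()["contact_force"])
E
```

```text
time: 3.35
eef_pos: [0.5186, 0.0044, 0.089]
tcp_rot: [0.469, 0.883, 0.0, 0.0]
contact_force: [0.6, -0.4, 0.9]
opening: 0.998
finger_force: 0.0
to (0.5185, 0.0037, 0.089) slide [-0.06 -0.05 -0.  ] turn 0.001 yaw now 124.1
[ 0.59312805 -0.36326168  0.9054546 ]
```

Close, check, then make the first stroke.

```bash
python3 -m inch '[{"slide":[0,0,0],"turn":0,"grip":4},{"slide":[0,0,0],"turn":0,"grip":4},{"slide":[0,0,0],"turn":0,"grip":4},{"slide":[0,0,0],"turn":0,"grip":4},{"slide":[0,0,0],"turn":0,"grip":4},{"slide":[0,0,0],"turn":0,"grip":4},{"slide":[0,0,0],"turn":0,"grip":4},{"slide":[0,0,0],"turn":0,"grip":4}]' 30
```

```text
time: 4.15
eef_pos: [0.5174, 0.0039, 0.0896]
tcp_rot: [0.468, 0.884, -0.002, -0.001]
contact_force: [-6.0, -2.6, 7.6]
opening: 0.531
finger_force: 30.4
```

```bash
python3 -m inch '[{"slide":[0,0,0.03],"turn":0.15,"grip":4},{"slide":[0,0,0.06],"turn":0.3,"grip":4},{"slide":[0,0,0.09],"turn":0.45,"grip":4},{"slide":[0,0,0.11],"turn":0.6,"grip":4},{"slide":[0,0,0.14],"turn":0.75,"grip":4},{"slide":[0,0,0.17],"turn":0.9,"grip":4},{"slide":[0,0,0.2],"turn":1.05,"grip":4},{"slide":[0,0,0.23],"turn":1.2,"grip":4},{"slide":[0,0,0.26],"turn":1.35,"grip":4},{"slide":[0,0,0.29],"turn":1.5,"grip":4},{"slide":[0,0,0.29],"turn":1.5,"grip":4}]'
```

```text
time: 5.25
eef_pos: [0.5182, 0.0038, 0.0868]
tcp_rot: [0.945, 0.326, -0.001, 0.001]
contact_force: [-3.0, -3.8, 4.5]
opening: 0.527
finger_force: 30.3
```

```bash
python3 -m inch '[{"slide":[0,0,0],"turn":0,"grip":6.5},{"slide":[0,0,0],"turn":0,"grip":6.5},{"slide":[0,0,0],"turn":0,"grip":6.5},{"slide":[0,0,0],"turn":-0.15,"grip":6.5},{"slide":[0,0,0],"turn":-0.3,"grip":6.5},{"slide":[0,0,0],"turn":-0.45,"grip":6.5},{"slide":[0,0,0],"turn":-0.6,"grip":6.5},{"slide":[0,0,0],"turn":-0.75,"grip":6.5},{"slide":[0,0,0],"turn":-0.9,"grip":6.5},{"slide":[0,0,0],"turn":-1.05,"grip":6.5},{"slide":[0,0,0],"turn":-1.2,"grip":6.5},{"slide":[0,0,0],"turn":-1.35,"grip":6.5},{"slide":[0,0,0],"turn":-1.5,"grip":6.5},{"slide":[0,0,0],"turn":-1.5,"grip":4},{"slide":[0,0,0],"turn":-1.5,"grip":4},{"slide":[0,0,0],"turn":-1.5,"grip":4},{"slide":[0,0,0],"turn":-1.5,"grip":4},{"slide":[0,0,0],"turn":-1.5,"grip":4}]'
```

```text
time: 7.05
eef_pos: [0.5171, 0.0043, 0.0857]
tcp_rot: [0.47, 0.883, -0.001, -0.001]
contact_force: [-4.9, -2.2, 4.8]
opening: 0.524
finger_force: 30.7
```

```bash
python3 -m inch '[{"slide":[0,0,0.03],"turn":0.15,"grip":4},{"slide":[0,0,0.06],"turn":0.3,"grip":4},{"slide":[0,0,0.09],"turn":0.45,"grip":4},{"slide":[0,0,0.11],"turn":0.6,"grip":4},{"slide":[0,0,0.14],"turn":0.75,"grip":4},{"slide":[0,0,0.17],"turn":0.9,"grip":4},{"slide":[0,0,0.2],"turn":1.05,"grip":4},{"slide":[0,0,0.23],"turn":1.2,"grip":4},{"slide":[0,0,0.26],"turn":1.35,"grip":4},{"slide":[0,0,0.29],"turn":1.5,"grip":4},{"slide":[0,0,0.29],"turn":1.5,"grip":4}]'
```

```text
time: 8.15
eef_pos: [0.5186, 0.0042, 0.0828]
tcp_rot: [0.945, 0.326, 0.0, 0.001]
contact_force: [-0.0, -4.0, 1.2]
opening: 0.53
finger_force: 30.5
```

```bash
python3 -m inch '[{"slide":[0,0,0],"turn":0,"grip":6.5},{"slide":[0,0,0],"turn":0,"grip":6.5},{"slide":[0,0,0],"turn":0,"grip":6.5},{"slide":[0,0,0],"turn":-0.15,"grip":6.5},{"slide":[0,0,0],"turn":-0.3,"grip":6.5},{"slide":[0,0,0],"turn":-0.45,"grip":6.5},{"slide":[0,0,0],"turn":-0.6,"grip":6.5},{"slide":[0,0,0],"turn":-0.75,"grip":8.5},{"slide":[0,0,0],"turn":-0.75,"grip":8.5},{"slide":[0,0,-6],"turn":-0.75,"grip":8.5},{"slide":[0,0,-12],"turn":-0.75,"grip":8.5},{"slide":[0,0,-15],"turn":-0.75,"grip":8.5},{"slide":[0,0,-15],"turn":-0.75,"grip":8.5}]'
python3 - <<'E'
from h import *
im,d,K,W=collar();save(im,"w2.png")
E
```

```text
time: 9.45
eef_pos: [0.5226, 0.0043, 0.2419]
tcp_rot: [0.761, 0.649, 0.005, 0.006]
contact_force: [0.3, -0.2, 0.7]
opening: 0.995
finger_force: 0.0
collar cx cy r z [0.518  0.0041 0.0229 0.1084] sd [0.0002 0.0001 0.0001 0.    ]
tip [5.23600e-01 4.08000e-02 1.04100e-01 3.80000e-02 3.82500e+01 1.90500e+02
 3.17375e+02] sd [2.0000e-04 3.0000e-04 2.0000e-04 1.0000e-04 1.9203e+00 5.0000e-01
 3.5773e+00]
```

```bash
python3 - <<'E'
from h import *
to(.465,.038,.20,172);to(.465,.038,.118,172)
E
```

```text
to (0.465, 0.038, 0.2) slide [ 2.44 -5.65  3.1 ] turn -1.588 yaw now 81.0
to (0.465, 0.038, 0.118) slide [ 2.44 -5.63 11.3 ] turn -1.588 yaw now 81.0
```

```bash
python3 -m inch '[{"slide":[2.5,-5.6,3],"turn":-1.588,"grip":8.5},{"slide":[2.5,-5.6,3],"turn":-1.588,"grip":8.5},{"slide":[2.5,-5.6,3],"turn":-1.588,"grip":8.5},{"slide":[2.5,-5.6,3],"turn":-1.588,"grip":8.5},{"slide":[2.5,-5.6,3],"turn":-1.588,"grip":8.5},{"slide":[2.5,-5.6,3],"turn":-1.588,"grip":8.5},{"slide":[2.5,-5.6,3],"turn":-1.588,"grip":8.5},{"slide":[2.5,-5.6,6],"turn":-1.588,"grip":8.5},{"slide":[2.5,-5.6,9],"turn":-1.588,"grip":8.5},{"slide":[2.5,-5.6,11.3],"turn":-1.588,"grip":8.5},{"slide":[2.5,-5.6,11.3],"turn":-1.588,"grip":8.5},{"slide":[2.5,-5.6,11.3],"turn":-1.588,"grip":8.5},{"slide":[2.5,-5.6,11.3],"turn":-1.588,"grip":8.5}]'
python3 - <<'E'
from h import *
im,d,K,W=shot("wrist"); np.savez("w3.npz",im=im,d=d,K=K,W=W); print(W[:3,3],pix(K,W,[.5236,.039,.104]))
u,v=pix(K,W,[.5236,.039,.104]).astype(int); a,b=max(0,v-60),min(480,v+60)
save(cv2.resize(im[a:b,u-80:u+80],None,fx=5,fy=5,interpolation=0)[:600],"w3.png"); print(a,u-80)
E
```

```text
time: 10.95
eef_pos: [0.4659, 0.0383, 0.1184]
tcp_rot: [0.07, 0.998, 0.0, -0.001]
contact_force: [0.5, -0.6, -0.7]
opening: 0.993
finger_force: 0.0
[0.39762388 0.04762654 0.26142767] [338.50012733 388.45547914]
328 258
```

View pics/w3.png

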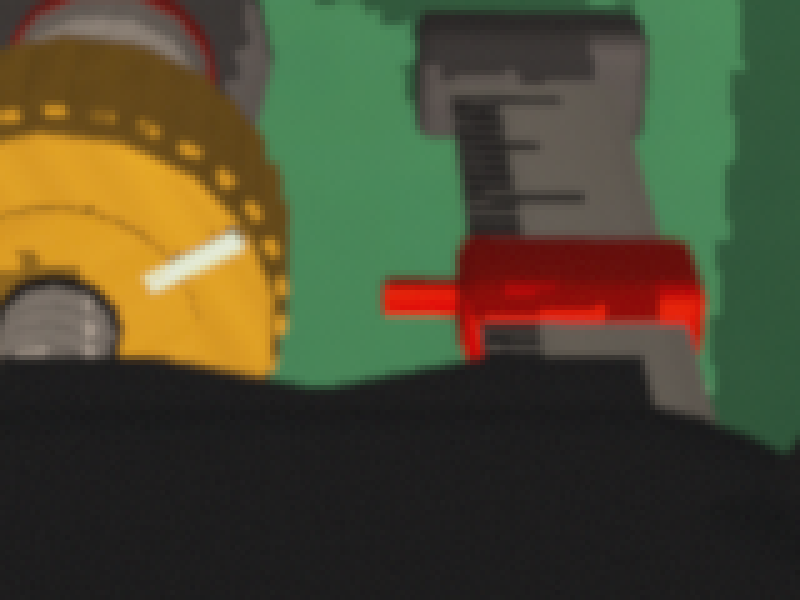

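```bash
python3 - <<'E'
from h import *
z=np.load("w3.npz");im,d,K,W=[z[k] for k in("im","d","K","W")]; C=cloud(d,K,W)
for v in range(374,400): print(v,im[v,340].tolist(),im[v,345].tolist(),C[v,343].round(4), '| clip',im[v,375].tolist(),C[v,375].round(4))
E
```

```text
374 [74, 136, 91] [73, 136, 91] [0.5516 0.0409 0.0549] | clip [97, 86, 78] [0.5264 0.0601 0.0922]
375 [74, 137, 91] [73, 136, 91] [0.5513 0.0408 0.0563] | clip [95, 60, 53] [0.5223 0.0596 0.0984]
376 [74, 136, 91] [74, 137, 91] [0.5532 0.0407 0.0549] | clip [97, 31, 27] [0.5218 0.0594 0.0998]
377 [73, 136, 91] [73, 136, 91] [0.553  0.0406 0.0562] | clip [99, 17, 13] [0.5211 0.0592 0.1016]
378 [73, 135, 90] [73, 136, 91] [0.5542 0.0405 0.0557] | clip [101, 15, 12] [0.5211 0.0591 0.1023]
379 [72, 135, 89] [73, 136, 90] [0.555  0.0404 0.0557] | clip [102, 14, 11] [0.521  0.059  0.1033]
380 [73, 135, 88] [73, 136, 91] [0.5561 0.0403 0.0553] | clip [103, 14, 10] [0.5214 0.0589 0.1035]
381 [73, 135, 89] [73, 136, 91] [0.5571 0.0402 0.0551] | clip [105, 15, 13] [0.5204 0.0587 0.1056]
382 [77, 124, 82] [76, 127, 85] [0.5574 0.0401 0.0558] | clip [106, 13, 11] [0.5204 0.0586 0.1064]
383 [90, 82, 54] [89, 92, 62] [0.5222 0.0417 0.1018] | clip [109, 15, 12] [0.5218 0.0586 0.1054]
384 [130, 37, 24] [128, 49, 32] [0.5214 0.0417 0.1037] | clip [118, 14, 10] [0.5227 0.0585 0.105 ]
385 [192, 24, 10]
[... 764 characters left out ...]
0578 0.109 ]
393 [74, 134, 89] [72, 133, 88] [0.5663 0.039  0.0559] | clip [126, 86, 77] [0.5245 0.0577 0.1097]
394 [72, 134, 89] [73, 134, 89] [0.5679 0.0389 0.0549] | clip [102, 92, 84] [0.5254 0.0576 0.1092]
395 [72, 134, 89] [72, 133, 88] [0.5688 0.0388 0.0549] | clip [98, 92, 83] [0.5256 0.0575 0.1098]
396 [73, 134, 88] [73, 133, 89] [0.5693 0.0387 0.0553] | clip [99, 93, 84] [0.5249 0.0574 0.1113]
397 [72, 134, 88] [73, 133, 88] [0.5696 0.0386 0.0558] | clip [99, 93, 84] [0.5259 0.0574 0.1108]
398 [72, 133, 88] [72, 132, 88] [0.5701 0.0385 0.0563] | clip [91, 85, 77] [0.5246 0.0572 0.1131]
399 [73, 134, 88] [72, 132, 87] [0.5719 0.0384 0.0552] | clip [60, 56, 52] [0.4578 0.0521 0.1915]
```

The tip's top face is at .104 and its side face spans about 1.6 px, so it is about 1.6 mm thick and its middle is at ≈ .1032. The collar top is at .1084, so it needs about 5.2 mm, or 2.72 rad clockwise: two strokes of 1.36.

```bash
python3 - <<'E'
from h import *
to(.5183,.004,.20,122);to(.5183,.004,.085,122)
E
```

```text
to (0.5183, 0.004, 0.2) slide [-5.61 -2.67 -8.1 ] turn 0.872 yaw now 172.0
to (0.5183, 0.004, 0.085) slide [-5.62 -2.67  3.4 ] turn 0.872 yaw now 172.0
```

```bash
python3 -m inch '[{"slide":[0,0,-4],"turn":0,"grip":8.5},{"slide":[0,0,-8],"turn":0,"grip":8.5},{"slide":[-5.6,-2.7,-8],"turn":0.872,"grip":8.5},{"slide":[-5.6,-2.7,-8],"turn":0.872,"grip":8.5},{"slide":[-5.6,-2.7,-8],"turn":0.872,"grip":8.5},{"slide":[-5.6,-2.7,-8],"turn":0.872,"grip":8.5},{"slide":[-5.6,-2.7,-8],"turn":0.872,"grip":8.5},{"slide":[-5.6,-2.7,-8],"turn":0.872,"grip":8.5},{"slide":[-5.6,-2.7,-8],"turn":0.872,"grip":8.5},{"slide":[-5.6,-2.7,-4],"turn":0.872,"grip":8.5},{"slide":[-5.6,-2.7,-1],"turn":0.872,"grip":8.5},{"slide":[-5.6,-2.7,2],"turn":0.872,"grip":8.5},{"slide":[-5.6,-2.7,3.4],"turn":0.872,"grip":8.5},{"slide":[-5.6,-2.7,3.4],"turn":0.872,"grip":8.5},{"slide":[-5.6,-2.7,3.4],"turn":0.872,"grip":4},{"slide":[-5.6,-2.7,3.4],"turn":0.872,"grip":4},{"slide":[-5.6,-2.7,3.4],"turn":0.872,"grip":4},{"slide":[-5.6,-2.7,3.4],"turn":0.872,"grip":4},{"slide":[-5.6,-2.7,3.4],"turn":0.872,"grip":4},{"slide":[-5.6,-2.7,3.4],"turn":0.872,"grip":4}]'
```

```text
time: 13.0
eef_pos: [0.5183, 0.0026, 0.0878]
tcp_rot: [0.483, 0.876, -0.001, 0.0]
contact_force: [-6.0, -2.6, 6.9]
opening: 0.527
finger_force: 30.3
```

```bash
python3 -m inch '[{"slide":[0,0,0.03],"turn":0.15,"grip":4},{"slide":[0,0,0.06],"turn":0.3,"grip":4},{"slide":[0,0,0.09],"turn":0.45,"grip":4},{"slide":[0,0,0.11],"turn":0.6,"grip":4},{"slide":[0,0,0.14],"turn":0.75,"grip":4},{"slide":[0,0,0.17],"turn":0.9,"grip":4},{"slide":[0,0,0.2],"turn":1.05,"grip":4},{"slide":[0,0,0.23],"turn":1.2,"grip":4},{"slide":[0,0,0.26],"turn":1.36,"grip":4},{"slide":[0,0,0.26],"turn":1.36,"grip":4},{"slide":[0,0,0.26],"turn":1.36,"grip":4}]'
```

```text
time: 14.1
eef_pos: [0.5171, 0.0028, 0.0851]
tcp_rot: [0.926, 0.377, -0.003, 0.0]
contact_force: [-9.3, -3.5, 9.3]
opening: 0.527
finger_force: 30.6
```

```bash
python3 -m inch '[{"slide":[0,0,0],"turn":0,"grip":6.5},{"slide":[0,0,0],"turn":0,"grip":6.5},{"slide":[0,0,0],"turn":0,"grip":6.5},{"slide":[0,0,0],"turn":-0.15,"grip":6.5},{"slide":[0,0,0],"turn":-0.3,"grip":6.5},{"slide":[0,0,0],"turn":-0.45,"grip":6.5},{"slide":[0,0,0],"turn":-0.6,"grip":6.5},{"slide":[0,0,0],"turn":-0.75,"grip":6.5},{"slide":[0,0,0],"turn":-0.9,"grip":6.5},{"slide":[0,0,0],"turn":-1.05,"grip":6.5},{"slide":[0,0,0],"turn":-1.2,"grip":6.5},{"slide":[0,0,0],"turn":-1.36,"grip":6.5},{"slide":[0,0,0],"turn":-1.36,"grip":6.5},{"slide":[0,0,0],"turn":-1.36,"grip":4},{"slide":[0,0,0],"turn":-1.36,"grip":4},{"slide":[0,0,0],"turn":-1.36,"grip":4},{"slide":[0,0,0],"turn":-1.36,"grip":4},{"slide":[0,0,0],"turn":-1.36,"grip":4}]'
```

```text
time: 15.9
eef_pos: [0.5178, 0.0033, 0.0833]
tcp_rot: [0.484, 0.875, -0.001, -0.001]
contact_force: [-5.3, -2.3, 6.0]
opening: 0.527
finger_force: 30.7
```

```bash
python3 -m inch '[{"slide":[0,0,0.03],"turn":0.15,"grip":4},{"slide":[0,0,0.06],"turn":0.3,"grip":4},{"slide":[0,0,0.09],"turn":0.45,"grip":4},{"slide":[0,0,0.11],"turn":0.6,"grip":4},{"slide":[0,0,0.14],"turn":0.75,"grip":4},{"slide":[0,0,0.17],"turn":0.9,"grip":4},{"slide":[0,0,0.2],"turn":1.05,"grip":4},{"slide":[0,0,0.23],"turn":1.2,"grip":4},{"slide":[0,0,0.26],"turn":1.36,"grip":4},{"slide":[0,0,0.26],"turn":1.36,"grip":4},{"slide":[0,0,0.26],"turn":1.36,"grip":4}]'
```

```text
time: 17.0
eef_pos: [0.5178, 0.0034, 0.0807]
tcp_rot: [0.927, 0.376, -0.001, -0.0]
contact_force: [-5.7, -1.7, 5.0]
opening: 0.529
finger_force: 30.9
```

```bash
python3 -m inch '[{"slide":[0,0,0],"turn":0,"grip":6.5},{"slide":[0,0,0],"turn":0,"grip":6.5},{"slide":[0,0,0],"turn":0,"grip":6.5},{"slide":[0,0,0],"turn":-0.15,"grip":6.5},{"slide":[0,0,0],"turn":-0.3,"grip":6.5},{"slide":[0,0,0],"turn":-0.45,"grip":6.5},{"slide":[0,0,0],"turn":-0.6,"grip":6.5},{"slide":[0,0,0],"turn":-0.75,"grip":8.5},{"slide":[0,0,0],"turn":-0.75,"grip":8.5},{"slide":[0,0,-6],"turn":-0.75,"grip":8.5},{"slide":[0,0,-12],"turn":-0.75,"grip":8.5},{"slide":[0,0,-15],"turn":-0.75,"grip":8.5},{"slide":[0,0,-15],"turn":-0.75,"grip":8.5},{"slide":[0,0,-15],"turn":-0.75,"grip":8.5}]'
python3 - <<'E'
from h import *
im,d,K,W=collar()
E
```

```text
time: 18.4
eef_pos: [0.5194, 0.0037, 0.2322]
tcp_rot: [0.725, 0.689, 0.001, 0.002]
contact_force: [0.2, 0.4, -0.8]
opening: 0.996
finger_force: 0.0
collar cx cy r z [0.5178 0.004  0.023  0.1032] sd [0.0002 0.0001 0.0001 0.    ]
tip [5.2370e-01 4.0700e-02 1.0390e-01 3.8000e-02 4.1250e+01 1.9050e+02
 3.2625e+02] sd [1.0000e-04 3.0000e-04 2.0000e-04 2.0000e-04 4.3300e-01 5.0000e-01
 1.6008e+00]
```

The collar is level: .1032 against .1032. Next are the white and yellow keys, with the fingers closed.

```bash
python3 - <<'E'
from h import *
to(.433,.0964,.12,172);to(.433,.0964,.070,172)
E
```

```text
to (0.433, 0.0964, 0.12) slide [ 8.8  -8.83 10.83] turn -1.481 yaw now 87.1
to (0.433, 0.0964, 0.07) slide [ 8.8  -8.81 15.83] turn -1.481 yaw now 87.1
```

```bash
python3 -m inch '[{"slide":[8.8,-8.8,0],"turn":-1.481,"grip":0},{"slide":[8.8,-8.8,0],"turn":-1.481,"grip":0},{"slide":[8.8,-8.8,0],"turn":-1.481,"grip":0},{"slide":[8.8,-8.8,0],"turn":-1.481,"grip":0},{"slide":[8.8,-8.8,0],"turn":-1.481,"grip":0},{"slide":[8.8,-8.8,0],"turn":-1.481,"grip":0},{"slide":[8.8,-8.8,0],"turn":-1.481,"grip":0},{"slide":[8.8,-8.8,0],"turn":-1.481,"grip":0},{"slide":[8.8,-8.8,0],"turn":-1.481,"grip":0},{"slide":[8.8,-8.8,0],"turn":-1.481,"grip":0},{"slide":[8.8,-8.8,0],"turn":-1.481,"grip":0},{"slide":[8.8,-8.8,4],"turn":-1.481,"grip":0},{"slide":[8.8,-8.8,8],"turn":-1.481,"grip":0},{"slide":[8.8,-8.8,11],"turn":-1.481,"grip":0},{"slide":[8.8,-8.8,11],"turn":-1.481,"grip":0}]'
python3 - <<'E'
from h import *
to(.433,.0964,.062,172)
im,d,K,W=shot("wrist");save(im,"w4.png")
E
```

```text
time: 20.1
eef_pos: [0.4303, 0.0959, 0.1148]
tcp_rot: [0.071, 0.997, -0.0, -0.006]
contact_force: [-0.2, 0.4, -0.4]
opening: -0.002
finger_force: 0.0
to (0.433, 0.0964, 0.062) slide [-0.32  0.09  5.28] turn -0.002 yaw now 171.9
```

View pics/w4.png

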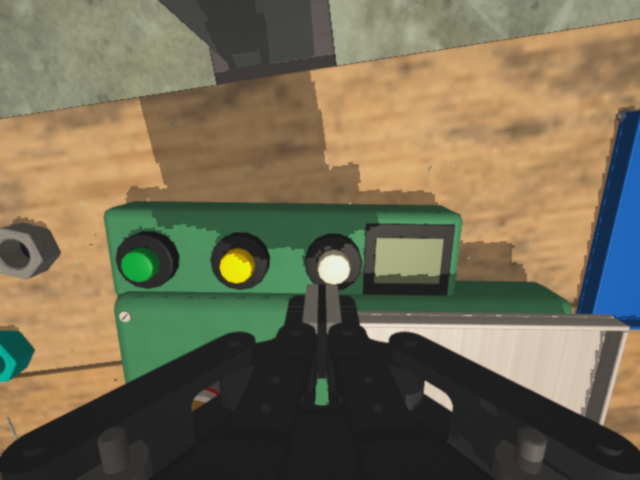

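```bash
python3 - <<'E'
from h import *
im,d,K,W=shot("wrist");C=cloud(d,K,W)
for u,v in((333,266),(237,266),(139,264)): print("key",ray(K,W,u,v,.0662).round(4),np.median(C[v-3:v+4,u-3:u+4].reshape(-1,3),0).round(4))
for u,v in((400,345),(480,390),(600,440),(620,460),(320,300),(345,330)): print(u,v,C[v,u].round(4))
print(ctrl.get_state()["eef_pos"])
E
```

```text
key [0.4342 0.1022 0.0662] [0.4341 0.1022 0.0666]
key [0.4263 0.0457 0.0662] [0.426  0.0457 0.0663]
key [ 0.4169 -0.0117  0.0662] [ 0.4169 -0.0115  0.0664]
400 345 [0.424  0.1202 0.171 ]
480 390 [0.4255 0.1346 0.1913]
600 440 [0.4277 0.1516 0.2059]
620 460 [0.4289 0.1527 0.2094]
320 300 [0.4214 0.0967 0.1388]
345 330 [0.4205 0.1047 0.1648]
[0.43449441 0.09595876 0.12002835]
```

```bash
python3 -m inch '[{"slide":[0.2,0,2],"turn":0,"grip":0},{"slide":[0.2,0,4],"turn":0,"grip":0},{"slide":[0.2,0,5],"turn":0,"grip":0},{"slide":[0.2,0,5.4],"turn":0,"grip":0},{"slide":[0.2,0,5.6],"turn":0,"grip":0},{"slide":[0.2,0,5.8],"turn":0,"grip":0},{"slide":[0.2,0,5.8],"turn":0,"grip":0},{"slide":[0.2,0,5.8],"turn":0,"grip":0}]'
```

```text
time: 21.0
eef_pos: [0.4337, 0.0962, 0.0632]
tcp_rot: [0.069, 0.998, 0.0, 0.001]
contact_force: [-0.6, 0.2, 2.0]
opening: -0.007
finger_force: 1.3
```

```bash
python3 -m inch '[{"slide":[0,0,0.1],"turn":0,"grip":0},{"slide":[0,0,0.2],"turn":0,"grip":0},{"slide":[0,0,0.3],"turn":0,"grip":0},{"slide":[0,0,0.3],"turn":0,"grip":0},{"slide":[0,0,0.3],"turn":0,"grip":0}]'
```

```text
time: 21.5
eef_pos: [0.4338, 0.0962, 0.0609]
tcp_rot: [0.069, 0.998, 0.0, 0.001]
contact_force: [-2.3, 0.2, 10.8]
opening: 0.002
finger_force: 5.4
```

```bash
python3 -m inch '[{"slide":[0,0,-2],"turn":0,"grip":0},{"slide":[0,0,-3],"turn":0,"grip":0},{"slide":[-0.28,-5.16,-3],"turn":0,"grip":0},{"slide":[-0.28,-5.16,-3],"turn":0,"grip":0},{"slide":[-0.28,-5.16,-2],"turn":0,"grip":0},{"slide":[-0.28,-5.16,-1],"turn":0,"grip":0},{"slide":[-0.28,-5.16,-0.5],"turn":0,"grip":0},{"slide":[-0.28,-5.16,-0.2],"turn":0,"grip":0},{"slide":[-0.28,-5.16,0],"turn":0,"grip":0},{"slide":[-0.28,-5.16,0],"turn":0,"grip":0},{"slide":[-0.28,-5.16,0],"turn":0,"grip":0}]'
```

```text
time: 22.6
eef_pos: [0.4275, 0.0455, 0.0607]
tcp_rot: [0.068, 0.998, -0.0, -0.003]
contact_force: [-8.5, -1.1, 17.9]
opening: -0.001
finger_force: 8.6
```

```bash
python3 - <<'E'
from h import *
to(.46,-.26,.28,172)
E
python3 -m inch '[{"slide":[0,0,-5],"turn":0,"grip":8.5},{"slide":[0,0,-10],"turn":0,"grip":8.5},{"slide":[0,0,-15],"turn":0,"grip":8.5},{"slide":[-7.4,-30,-22],"turn":0,"grip":8.5},{"slide":[-7.4,-30,-22],"turn":0,"grip":8.5},{"slide":[-7.4,-30,-22],"turn":0,"grip":8.5},{"slide":[-7.4,-30,-22],"turn":0,"grip":8.5},{"slide":[-7.4,-30,-22],"turn":0,"grip":8.5},{"slide":[-7.4,-30,-22],"turn":0,"grip":8.5},{"slide":[-7.4,-30,-22],"turn":0,"grip":8.5},{"slide":[-7.4,-30,-22],"turn":0,"grip":8.5},{"slide":[-7.4,-30,-22],"turn":0,"grip":8.5},{"slide":[-7.4,-30,-22],"turn":0,"grip":8.5}]' 40
python3 - <<'E'
from h import *
im,d,K,W=shot("wrist");save(im,"w5.png");np.savez("w5.npz",im=im,d=d,K=K,W=W)
E
```

```text
to (0.46, -0.26, 0.28) slide [ -7.26 -29.83 -21.95] turn 0.003 yaw now 172.2
time: 23.9
eef_pos: [0.4602, -0.2607, 0.2783]
tcp_rot: [0.068, 0.998, 0.001, -0.001]
contact_force: [-0.4, 0.1, -1.8]
opening: 0.997
finger_force: 0.0
```

View pics/w5.png

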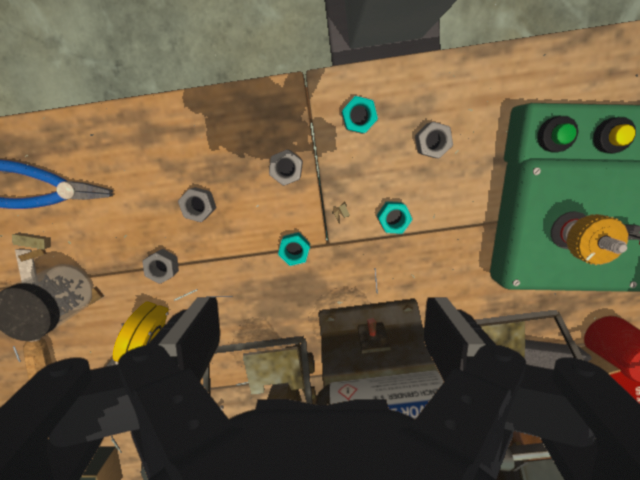

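The wrist view shows the four grey nuts at (285,167), (196,204), (160,265) and (434,139), and the turquoise ones at (360,114), (395,216) and (294,249).

```bash
cat >> h.py <<'E'
def nuts(im,d,K,W,zlo=.013,zhi=.030,seeds=None):
    C=cloud(d,K,W); h=cv2.cvtColor(im,cv2.COLOR_RGB2HSV)
    m=((C[...,2]>zlo)&(C[...,2]<zhi)&(h[...,1]<75)).astype(np.uint8); out=[]
    n,lab,st,ce=cv2.connectedComponentsWithStats(m)
    for i in range(1,n):
        if st[i,4]<150: continue
        P=C[lab==i]; q=P[P[:,2]>np.percentile(P[:,2],50)-.004][:,:2]
        a=np.radians(np.arange(0,180)); pr=q@np.array([np.cos(a),np.sin(a)]); 
        wd=np.percentile(pr,99,axis=0)-np.percentile(pr,1,axis=0); w3=wd[:60]+wd[60:120]+wd[120:]
        mid=(np.percentile(pr,99,axis=0)+np.percentile(pr,1,axis=0))/2
        if wd.max()>.055: continue
        c=np.linalg.lstsq(np.array([np.cos(a),np.sin(a)]).T,mid,rcond=None)[0]
        print("nut pix",ce[i].round(),"c",c.round(4),"z",np.median(P[:,2]).round(4),"w",(wd.min()*1e3).round(1),(wd.max()*1e3).round(1),"flat normal deg",int(w3.argmin()),"r",np.hypot(*c).round(3)); out.append(c)
    return out
E
python3 - <<'E'
from h import *
z=np.load("w5.npz");nuts(*[z[k] for k in("im","d","K","W")])
to(.412,-.295,.15)
E
```

```text
nut pix [435. 140.] c [ 0.4051 -0.1261] z 0.0201 w 34.7 37.4 flat normal deg 37 r 0.424
nut pix [285. 167.] c [ 0.4118 -0.2957] z 0.0203 w 34.6 36.9 flat normal deg 12 r 0.507
nut pix [ 65. 190.] c [ 0.403  -0.5552] z 0.0149 w 18.6 20.2 flat normal deg 16 r 0.686
nut pix [196. 204.] c [ 0.4402 -0.4068] z 0.0202 w 34.5 37.0 flat normal deg 37 r 0.599
nut pix [159. 267.] c [ 0.5096 -0.47  ] z 0.0202 w 34.2 37.5 flat normal deg 18 r 0.693
nut pix [ 75. 282.] c [ 0.5169 -0.5818] z 0.0222 w 16.1 55.0 flat normal deg 53 r 0.778
nut pix [399. 315.] c [ 0.6134 -0.1804] z 0.0228 w 13.9 47.1 flat normal deg 58 r 0.639
nut pix [100. 457.] c [ 0.782  -0.6293] z 0.0216 w 3.6 21.1 flat normal deg 53 r 1.004
to (0.412, -0.295, 0.15) slide [ 4.3  -4.06 12.86] turn 0 yaw now 172.2
```

n3 has been knocked and is now at (.440, -.407). I'll pick n2 first.

```bash
python3 - <<'E'
from h import *
to(.4118,-.2957,.005,162)
E
```

```text
to (0.4118, -0.2957, 0.005) slide [ 4.3  -4.15 27.36] turn 0.178 yaw now 172.2
```

```bash
python3 -m inch '[{"slide":[4.3,-4.1,4],"turn":0.178,"grip":7},{"slide":[4.3,-4.1,9],"turn":0.178,"grip":7},{"slide":[4.3,-4.1,14],"turn":0.178,"grip":7},{"slide":[4.3,-4.1,18],"turn":0.178,"grip":7},{"slide":[4.3,-4.1,22],"turn":0.178,"grip":7},{"slide":[4.3,-4.1,25],"turn":0.178,"grip":7},{"slide":[4.3,-4.1,27],"turn":0.178,"grip":7},{"slide":[4.3,-4.1,27.3],"turn":0.178,"grip":7},{"slide":[4.3,-4.1,27.3],"turn":0.178,"grip":7},{"slide":[4.3,-4.1,27.3],"turn":0.178,"grip":2.5},{"slide":[4.3,-4.1,27.3],"turn":0.178,"grip":2.5},{"slide":[4.3,-4.1,27.3],"turn":0.178,"grip":2.5},{"slide":[4.3,-4.1,27.3],"turn":0.178,"grip":2.5},{"slide":[4.3,-4.1,27.3],"turn":0.178,"grip":2.5},{"slide":[4.3,-4.1,27.3],"turn":0.178,"grip":2.5}]' 60
```

```text
time: 25.45
eef_pos: [0.4132, -0.2984, 0.0083]
tcp_rot: [0.158, 0.987, -0.001, 0.001]
contact_force: [-0.2, 1.9, 6.6]
opening: 0.402
finger_force: 60.7
```

```bash
python3 -m inch '[{"slide":[0,0,-4],"turn":0,"grip":2.5},{"slide":[0,0,-9],"turn":0,"grip":2.5},{"slide":[0,0,-14],"turn":0,"grip":2.5},{"slide":[0,0,-19],"turn":0,"grip":2.5},{"slide":[0,0,-24],"turn":0,"grip":2.5},{"slide":[0,0,-24],"turn":0,"grip":2.5}]'
python3 - <<'E'
from h import *
to(.515,.201,.24,126.7); to(.515,.201,.094,126.7)
E
```

```text
time: 26.05
eef_pos: [0.4149, -0.3003, 0.256]
tcp_rot: [0.158, 0.987, -0.005, 0.007]
contact_force: [-0.7, -0.6, -1.2]
opening: 0.4
finger_force: 60.4
to (0.515, 0.201, 0.24) slide [ 6.12 50.77  1.07] turn 0.614 yaw now 161.9
to (0.515, 0.201, 0.094) slide [ 6.34 50.89 15.67] turn 0.614 yaw now 161.9
```

```bash
python3 -m inch '[{"slide":[0.7,5,0],"turn":0.1,"grip":2.5},{"slide":[1.3,10,0],"turn":0.2,"grip":2.5},{"slide":[1.9,15,0],"turn":0.3,"grip":2.5},{"slide":[2.5,20,0],"turn":0.4,"grip":2.5},{"slide":[3.1,25,0],"turn":0.5,"grip":2.5},{"slide":[3.7,30,0],"turn":0.614,"grip":2.5},{"slide":[4.3,35,0],"turn":0.614,"grip":2.5},{"slide":[4.9,40,0],"turn":0.614,"grip":2.5},{"slide":[5.5,45,0],"turn":0.614,"grip":2.5},{"slide":[6.1,50.5,0],"turn":0.614,"grip":2.5},{"slide":[6.1,50.5,4],"turn":0.614,"grip":2.5},{"slide":[6.1,50.5,8],"turn":0.614,"grip":2.5},{"slide":[6.1,50.5,10],"turn":0.614,"grip":2.5},{"slide":[6.1,50.5,10],"turn":0.614,"grip":2.5},{"slide":[6.1,50.5,10],"turn":0.614,"grip":2.5}]'
python3 - <<'E'
from h import *
ctrl.read_camera("wrist")
im,d,K,W=shot("wrist");save(im,"w6.png");C=cloud(d,K,W)
to(.515,.201,.094,126.7); nuts(im,d,K,W,.095,.11)
E
```

```text
time: 27.55
eef_pos: [0.5112, 0.2015, 0.1461]
tcp_rot: [0.449, 0.894, -0.0, -0.0]
contact_force: [0.3, 0.5, -0.7]
opening: 0.398
finger_force: 60.5
to (0.515, 0.201, 0.094) slide [-0.18  0.13  5.43] turn -0.001 yaw now 126.6
nut pix [627. 256.] c [0.6536 0.3116] z 0.1013 w 16.3 30.2 flat normal deg 47 r 0.724
nut pix [361. 348.] c [0.5648 0.1727] z 0.1033 w 4.2 23.3 flat normal deg 52 r 0.591
```

View pics/w6.png

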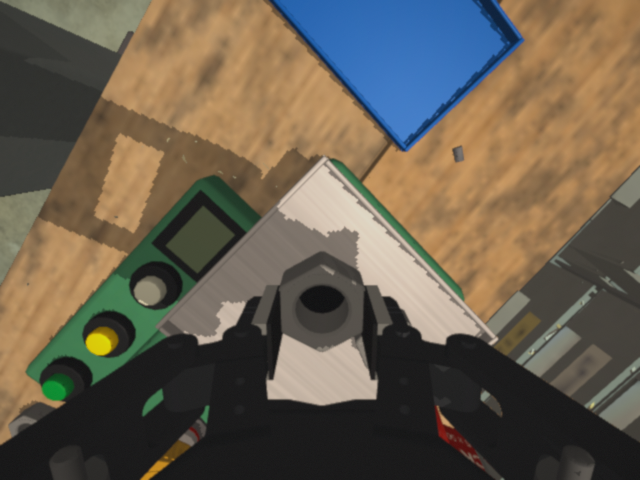

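The nut is held square over the pan's front-left area. Lower it and release.

```bash
python3 -m inch '[{"slide":[-0.2,0.1,2],"turn":0,"grip":2.5},{"slide":[-0.2,0.1,4],"turn":0,"grip":2.5},{"slide":[-0.2,0.1,5],"turn":0,"grip":2.5},{"slide":[-0.2,0.1,5.4],"turn":0,"grip":2.5},{"slide":[-0.2,0.1,5.4],"turn":0,"grip":2.5},{"slide":[-0.2,0.1,5.4],"turn":0,"grip":2.5},{"slide":[-0.2,0.1,5.4],"turn":0,"grip":4.8},{"slide":[-0.2,0.1,5.4],"turn":0,"grip":4.8},{"slide":[-0.2,0.1,5.4],"turn":0,"grip":4.8},{"slide":[-0.2,0.1,2],"turn":0,"grip":4.8},{"slide":[-0.2,0.1,-3],"turn":0,"grip":4.8},{"slide":[-0.2,0.1,-8],"turn":0,"grip":8.5},{"slide":[-0.2,0.1,-10],"turn":0,"grip":8.5},{"slide":[-0.2,0.1,-10],"turn":0,"grip":8.5},{"slide":[-0.2,0.1,-10],"turn":0,"grip":8.5}]'
python3 - <<'E'
from h import *
im,d,K,W=shot("wrist");C=cloud(d,K,W);nuts(im,d,K,W,.085,.105)
to(.44,-.407,.25,172)
E
```

```text
time: 29.15
eef_pos: [0.5131, 0.2006, 0.2461]
tcp_rot: [0.449, 0.894, 0.0, 0.0]
contact_force: [-0.1, 0.5, -0.5]
opening: 0.995
finger_force: 0.0
nut pix [621. 106.] c [0.6455 0.4215] z 0.0941 w 1.9 36.9 flat normal deg 0 r 0.771
nut pix [323. 223.] c [0.5127 0.2026] z 0.0963 w 35.0 37.3 flat normal deg 39 r 0.551
nut pix [365. 277.] c [0.5745 0.1852] z 0.0962 w 34.8 37.4 flat normal deg 0 r 0.604
to (0.44, -0.407, 0.25) slide [-44.39 -42.08  -0.49] turn -0.791 yaw now 126.7
```

```bash
python3 -m inch '[{"slide":[-3.5,-3.5,-4],"turn":0,"grip":7},{"slide":[-7,-7,-4],"turn":0,"grip":7},{"slide":[-10.5,-10,-4],"turn":0,"grip":7},{"slide":[-14,-13.3,-4],"turn":0,"grip":7},{"slide":[-44.4,-42.1,-4],"turn":0,"grip":7},{"slide":[-44.4,-42.1,-4],"turn":0,"grip":7},{"slide":[-44.4,-42.1,-4],"turn":0,"grip":7},{"slide":[-44.4,-42.1,-4],"turn":0,"grip":7},{"slide":[-44.4,-42.1,-4],"turn":0,"grip":7},{"slide":[-44.4,-42.1,-4],"turn":0,"grip":7},{"slide":[-44.4,-42.1,-4],"turn":0,"grip":7},{"slide":[-44.4,-42.1,-4],"turn":0,"grip":7},{"slide":[-44.4,-42.1,-4],"turn":0,"grip":7},{"slide":[-44.4,-42.1,0],"turn":0,"grip":7},{"slide":[-44.4,-42.1,5],"turn":0,"grip":7},{"slide":[-44.4,-42.1,10],"turn":0,"grip":7},{"slide":[-44.4,-42.1,10],"turn":0,"grip":7},{"slide":[-44.4,-42.1,10],"turn":0,"grip":7}]'
python3 - <<'E'
from h import *
im,d,K,W=shot("wrist");nuts(im,d,K,W); to(.4402,-.4068,.005,127)
E
```

```text
time: 31.0
eef_pos: [0.44, -0.4059, 0.1443]
tcp_rot: [0.449, 0.894, 0.001, -0.002]
contact_force: [0.1, -0.8, 1.1]
opening: 0.822
finger_force: 0.0
nut pix [622. 193.] c [ 0.6078 -0.2417] z 0.0182 w 8.1 22.0 flat normal deg 8 r 0.654
nut pix [321. 234.] c [ 0.4399 -0.4071] z 0.0203 w 34.1 36.8 flat normal deg 36 r 0.599
nut pix [341. 337.] c [ 0.5094 -0.4702] z 0.0202 w 34.6 37.3 flat normal deg 23 r 0.693
nut pix [495. 458.] c [ 0.7163 -0.4861] z 0.0159 w 16.1 54.0 flat normal deg 16 r 0.866
to (0.4402, -0.4068, 0.005) slide [ 0.12 -0.05 14.23] turn -0.006 yaw now 126.7
```

```bash
python3 -m inch '[{"slide":[0,0,5],"turn":0,"grip":7},{"slide":[0,0,9],"turn":0,"grip":7},{"slide":[0,0,12],"turn":0,"grip":7},{"slide":[0,0,13.8],"turn":0,"grip":7},{"slide":[0,0,13.8],"turn":0,"grip":7},{"slide":[0,0,13.8],"turn":0,"grip":2.5},{"slide":[0,0,13.8],"turn":0,"grip":2.5},{"slide":[0,0,13.8],"turn":0,"grip":2.5},{"slide":[0,0,13.8],"turn":0,"grip":2.5},{"slide":[0,0,13.8],"turn":0,"grip":2.5},{"slide":[0,0,13.8],"turn":0,"grip":2.5}]' 60
```

```text
time: 32.15
eef_pos: [0.4426, -0.4091, 0.0119]
tcp_rot: [0.449, 0.894, -0.001, 0.003]
contact_force: [-0.7, 1.0, 6.8]
opening: 0.394
finger_force: 60.5
```

```bash
python3 -m inch '[{"slide":[0,0,-3],"turn":0,"grip":2.5},{"slide":[0,0,-8],"turn":0,"grip":2.5},{"slide":[0,0,-13],"turn":0,"grip":2.5},{"slide":[0,0,-13],"turn":0,"grip":2.5},{"slide":[0,0,-13],"turn":0,"grip":2.5},{"slide":[0,0,-13],"turn":0,"grip":2.5}]'
python3 - <<'E'
from h import *
to(.522,.1346,.28,82)
E
```

```text
time: 32.75
eef_pos: [0.4401, -0.4059, 0.1369]
tcp_rot: [0.449, 0.894, 0.001, -0.001]
contact_force: [-0.2, 0.7, -0.9]
opening: 0.397
finger_force: 60.2
to (0.522, 0.1346, 0.28) slide [ 38.5   38.85 -14.2 ] turn 0.78 yaw now 126.7
```

```bash
python3 -m inch '[{"slide":[0,0,-5],"turn":0,"grip":2.5},{"slide":[0,0,-10],"turn":0,"grip":2.5},{"slide":[0,0,-15],"turn":0.08,"grip":2.5},{"slide":[3.5,3.5,-15],"turn":0.16,"grip":2.5},{"slide":[7,7,-15],"turn":0.24,"grip":2.5},{"slide":[10.5,10.5,-15],"turn":0.32,"grip":2.5},{"slide":[14,14,-15],"turn":0.4,"grip":2.5},{"slide":[17.5,17.5,-15],"turn":0.48,"grip":2.5},{"slide":[21,21,-15],"turn":0.56,"grip":2.5},{"slide":[24.5,24.5,-15],"turn":0.64,"grip":2.5},{"slide":[28,28,-15],"turn":0.72,"grip":2.5},{"slide":[31.5,31.8,-15],"turn":0.78,"grip":2.5},{"slide":[35,35.3,-15],"turn":0.78,"grip":2.5},{"slide":[38.5,38.8,-15],"turn":0.78,"grip":2.5},{"slide":[38.5,38.8,-10],"turn":0.78,"grip":2.5},{"slide":[38.5,38.8,-5],"turn":0.78,"grip":2.5},{"slide":[38.5,38.8,-1],"turn":0.78,"grip":2.5},{"slide":[38.5,38.8,-1],"turn":0.78,"grip":2.5},{"slide":[38.5,38.8,-1],"turn":0.78,"grip":2.5},{"slide":[38.5,38.8,-1],"turn":0.78,"grip":2.5}]'
python3 - <<'E'
from h import *
im,d,K,W=shot("wrist");save(im,"w7.png")
to(.522,.1346,.088,82); nuts(im,d,K,W,.085,.11)
E
```

```text
time: 34.75
eef_pos: [0.5238, 0.1335, 0.1507]
tcp_rot: [0.755, 0.656, 0.001, 0.001]
contact_force: [1.1, 0.4, -0.9]
opening: 0.396
finger_force: 60.4
to (0.522, 0.1346, 0.088) slide [ 0.07 -0.26  6.33] turn -0.001 yaw now 82.0
nut pix [284. 146.] c [0.513  0.2023] z 0.0964 w 34.8 37.1 flat normal deg 37 r 0.551
nut pix [399. 162.] c [0.5747 0.185 ] z 0.0964 w 34.9 37.2 flat normal deg 1 r 0.604
nut pix [610. 285.] c [0.6967 0.0931] z 0.0997 w 5.8 12.0 flat normal deg 33 r 0.703
```

View pics/w7.png

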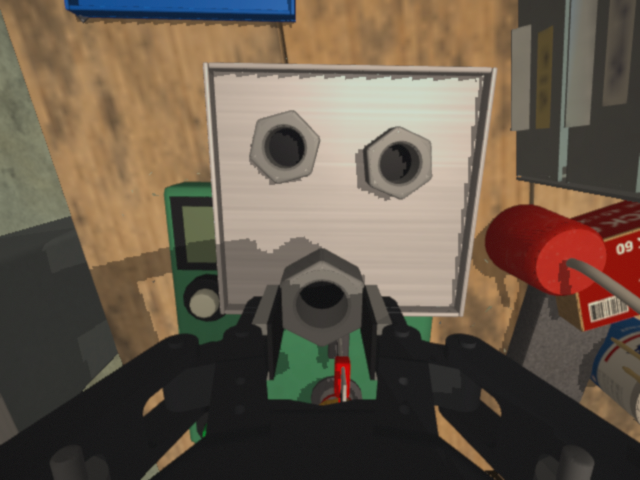

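Two nuts lie in the pan and the third is held above it. I'll shift 5 mm inward, lower and release.

```bash
python3 -m inch '[{"slide":[0.5,-0.2,2],"turn":0,"grip":2.5},{"slide":[0.5,-0.2,4.5],"turn":0,"grip":2.5},{"slide":[0.5,-0.2,6],"turn":0,"grip":2.5},{"slide":[0.5,-0.2,6.3],"turn":0,"grip":2.5},{"slide":[0.5,-0.2,6.3],"turn":0,"grip":2.5},{"slide":[0.5,-0.2,6.3],"turn":0,"grip":2.5},{"slide":[0.5,-0.2,6.3],"turn":0,"grip":4.8},{"slide":[0.5,-0.2,6.3],"turn":0,"grip":4.8},{"slide":[0.5,-0.2,6.3],"turn":0,"grip":4.8},{"slide":[0.5,-0.2,3],"turn":0,"grip":4.8},{"slide":[0.5,-0.2,-2],"turn":0,"grip":4.8},{"slide":[0.5,-0.2,-7],"turn":0,"grip":8.5},{"slide":[0.5,-0.2,-10],"turn":0,"grip":8.5},{"slide":[0.5,-0.2,-10],"turn":0,"grip":8.5},{"slide":[0.5,-0.2,-10],"turn":0,"grip":8.5}]'
python3 - <<'E'
from h import *
im,d,K,W=shot("wrist");C=cloud(d,K,W);nuts(im,d,K,W,.075,.105);collar(2)
P=C[(abs(C[...,0]-.54)<.02)&(abs(C[...,1]-.17)<.01)];print("floor",np.median(P[:,2]))
save(im,"w8.png")
E
```

```text
time: 36.3
eef_pos: [0.5211, 0.1388, 0.2492]
tcp_rot: [0.755, 0.656, 0.001, 0.001]
contact_force: [-1.0, 0.2, -0.8]
opening: 0.996
finger_force: 0.0
nut pix [301. 151.] c [0.5131 0.2022] z 0.0894 w 34.8 37.1 flat normal deg 37 r 0.552
nut pix [376. 162.] c [0.5749 0.185 ] z 0.0893 w 35.0 37.0 flat normal deg 1 r 0.604
nut pix [322. 219.] c [0.5225 0.1416] z 0.0893 w 34.9 37.4 flat normal deg 51 r 0.541
nut pix [518. 242.] c [0.6949 0.0958] z 0.0938 w 5.1 9.9 flat normal deg 28 r 0.701
collar cx cy r z [0.518  0.0049 0.0229 0.1033] sd [0.     0.     0.0002 0.    ]
tip [5.2220e-01 4.0500e-02 1.0410e-01 3.8500e-02 1.0500e+01 3.3250e+02
 3.3925e+02] sd [0.0e+00 3.0e-04 1.0e-04 3.0e-04 1.5e+00 5.0e-01 7.5e-01]
floor 0.06956498160039229
```

Three nuts are in the pan and it is sunk about 21 mm, so the sleeve top (≈.083) meets the collar's underside (≈.083). Steps have been 7 mm per nut, so the pack is complete. Now the green key.

```bash
python3 - <<'E'
from h import *
to(.425,-.0105,.10,172)
E
```

```text
to (0.425, -0.0105, 0.1) slide [-16.08  -7.24  14.65] turn -1.571 yaw now 82.0
```

```bash
python3 -m inch '[{"slide":[-3,-1.5,0],"turn":-0.15,"grip":0},{"slide":[-6,-3,0],"turn":-0.3,"grip":0},{"slide":[-9,-4.5,0],"turn":-0.45,"grip":0},{"slide":[-12,-6,0],"turn":-0.6,"grip":0},{"slide":[-16.1,-7.2,0],"turn":-0.75,"grip":0},{"slide":[-16.1,-7.2,0],"turn":-0.9,"grip":0},{"slide":[-16.1,-7.2,0],"turn":-1.05,"grip":0},{"slide":[-16.1,-7.2,0],"turn":-1.2,"grip":0},{"slide":[-16.1,-7.2,0],"turn":-1.35,"grip":0},{"slide":[-16.1,-7.2,0],"turn":-1.571,"grip":0},{"slide":[-16.1,-7.2,0],"turn":-1.571,"grip":0},{"slide":[-16.1,-7.2,4],"turn":-1.571,"grip":0},{"slide":[-16.1,-7.2,8],"turn":-1.571,"grip":0},{"slide":[-16.1,-7.2,12],"turn":-1.571,"grip":0},{"slide":[-16.1,-7.2,14.6],"turn":-1.571,"grip":0},{"slide":[-16.1,-7.2,14.6],"turn":-1.571,"grip":0},{"slide":[-16.1,-7.2,14.6],"turn":-1.571,"grip":0}]'
python3 - <<'E'
from h import *
im,d,K,W=shot("wrist");save(im,"w9.png");C=cloud(d,K,W);h=cv2.cvtColor(im,cv2.COLOR_RGB2HSV)
m=(h[...,0]>45)&(h[...,0]<85)&(h[...,1]>100)&(abs(C[...,2]-.0665)<.005)&(C[...,0]<.45)&(abs(C[...,1])<.04);P=C[m];print(P.mean(0),P.min(0),P.max(0),len(P))
to(.4245,-.0105,.061,172)
# sleeve ring visible?
r=((h[...,0]<6)|(h[...,0]>174))&(h[...,1]>120)&(abs(C[...,0]-.518)<.03)&(abs(C[...,1]-.004)<.025);P=C[r];print("ring",len(P),P.mean(0) if len(P) else 0)
E
```

```text
time: 38.15
eef_pos: [0.4264, -0.0104, 0.1016]
tcp_rot: [0.07, 0.998, 0.0, -0.001]
contact_force: [-0.7, -0.2, -0.1]
opening: 0.002
finger_force: 0.0
[ 0.41388506 -0.01211723  0.0658796 ] [ 0.40503946 -0.02187689  0.06150559] [ 0.42401995 -0.00265173  0.06825346] 982
to (0.4245, -0.0105, 0.061) slide [ 0.31 -0.02  4.2 ] turn -0.0 yaw now 172.0
ring 0 0
```

```bash
python3 -m inch '[{"slide":[0.2,0,2],"turn":0,"grip":0},{"slide":[0.2,0,3],"turn":0,"grip":0},{"slide":[0.2,0,3.5],"turn":0,"grip":0},{"slide":[0.2,0,3.8],"turn":0,"grip":0},{"slide":[0.2,0,4],"turn":0,"grip":0},{"slide":[0.2,0,4.2],"turn":0,"grip":0},{"slide":[0.2,0,4.3],"turn":0,"grip":0},{"slide":[0.2,0,4.3],"turn":0,"grip":0},{"slide":[0.2,0,4.3],"turn":0,"grip":0}]'
```

```text
time: 39.1
eef_pos: [0.4255, -0.0104, 0.0609]
tcp_rot: [0.07, 0.998, -0.0, -0.0]
contact_force: [-4.7, 0.3, 10.0]
opening: -0.0
finger_force: 4.9
```

```bash
python3 -m inch '[{"slide":[0,0,-3],"turn":0,"grip":0},{"slide":[0,0,-8],"turn":0,"grip":0},{"slide":[0,0,-13],"turn":0,"grip":0},{"slide":[-0.5,-4,-17],"turn":0,"grip":7},{"slide":[-1,-8,-17],"turn":0,"grip":7},{"slide":[-1.5,-12,-17],"turn":0,"grip":7},{"slide":[-1.5,-12,-15],"turn":0,"grip":7},{"slide":[-1.5,-12,-12],"turn":0,"grip":7},{"slide":[-1.5,-12,-12],"turn":0,"grip":7}]' 60
python3 - <<'E'
from h import *
im,d,K,W=shot("wrist");save(im,"w10.png");nuts(im,d,K,W);C=cloud(d,K,W);h=cv2.cvtColor(im,cv2.COLOR_RGB2HSV)
m=((h[...,0]>78)&(h[...,0]<95)&(h[...,1]>120)&(C[...,2]>.012)&(C[...,2]<.03)).astype(np.uint8);n,l,s,c=cv2.connectedComponentsWithStats(m)
for i in range(1,n):
    if s[i,4]>150: print("teal",C[l==i].mean(0).round(3))
for y in(97,127,157,187,247):to(.4065,-.127,.006,y)
E
```

```text
time: 40.0
eef_pos: [0.4208, -0.1303, 0.1755]
tcp_rot: [0.07, 0.998, 0.002, -0.003]
contact_force: [-0.3, -0.9, 0.2]
opening: 0.818
finger_force: 0.0
nut pix [325. 207.] c [ 0.4048 -0.1253] z 0.0203 w 34.3 37.1 flat normal deg 35 r 0.424
nut pix [  7. 359.] c [ 0.5124 -0.4601] z 0.0196 w 12.2 31.4 flat normal deg 14 r 0.689
teal [ 0.367 -0.205  0.02 ]
teal [ 0.486 -0.176  0.019]
teal [ 0.503 -0.303  0.019]
to (0.4065, -0.127, 0.006) slide [ 1.52  0.12 17.17] turn 1.309 yaw now 172.0
to (0.4065, -0.127, 0.006) slide [ 1.52  0.12 17.17] turn 0.785 yaw now 172.0
to (0.4065, -0.127, 0.006) slide [ 1.52  0.12 17.17] turn 0.261 yaw now 172.0
to (0.4065, -0.127, 0.006) slide [ 1.52  0.12 17.17] turn -0.262 yaw now 172.0
to (0.4065, -0.127, 0.006) slide [ 1.52  0.12 17.17] turn -1.309 yaw now 172.0
```

View pics/w10.png

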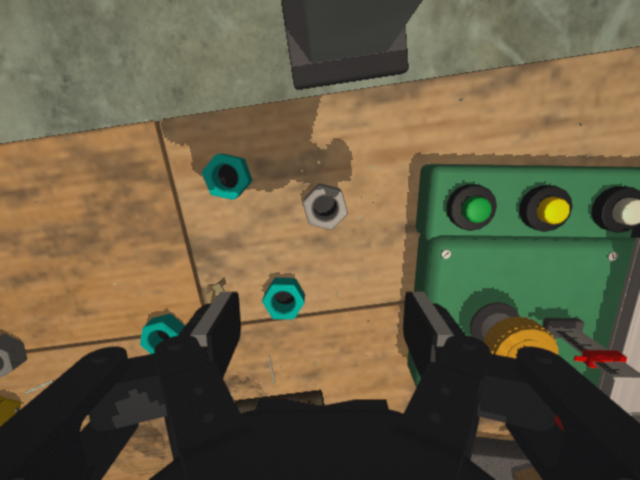

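The n1 view shows the grey nut at (325,207), clear of the turquoise nuts and the housing. I'll grip it along y (yaw 186).

```bash
python3 -m inch '[{"slide":[1.4,0.2,4],"turn":-0.245,"grip":7},{"slide":[1.4,0.2,8],"turn":-0.245,"grip":7},{"slide":[1.4,0.2,12],"turn":-0.245,"grip":7},{"slide":[1.4,0.2,15],"turn":-0.245,"grip":7},{"slide":[1.4,0.2,16.8],"turn":-0.245,"grip":7},{"slide":[1.4,0.2,16.8],"turn":-0.245,"grip":7},{"slide":[1.4,0.2,16.8],"turn":-0.245,"grip":7}]'
```

```text
time: 40.75
eef_pos: [0.411, -0.1278, 0.0127]
tcp_rot: [-0.053, 0.999, -0.001, 0.001]
contact_force: [-0.8, -0.5, 0.4]
opening: 0.817
finger_force: 0.0
```

```bash
python3 -m inch '[{"slide":[0.2,0.2,0.2],"turn":0,"grip":7},{"slide":[0.2,0.2,0.2],"turn":0,"grip":7},{"slide":[0.2,0.2,0.2],"turn":0,"grip":2.5},{"slide":[0.2,0.2,0.2],"turn":0,"grip":2.5},{"slide":[0.2,0.2,0.2],"turn":0,"grip":2.5},{"slide":[0.2,0.2,0.2],"turn":0,"grip":2.5},{"slide":[0.2,0.2,0.2],"turn":0,"grip":2.5},{"slide":[0.2,0.2,0.2],"turn":0,"grip":2.5}]' 70
```

```text
time: 41.55
eef_pos: [0.408, -0.1258, 0.0103]
tcp_rot: [-0.053, 0.999, -0.0, 0.0]
contact_force: [-2.2, 0.2, 5.3]
opening: 0.394
finger_force: 70.2
```

```bash
python3 -m inch '[{"slide":[0,0,-3],"turn":0,"grip":2.5},{"slide":[0,0,-8],"turn":0,"grip":2.5},{"slide":[0,0,-13],"turn":0,"grip":2.5},{"slide":[0,0,-18],"turn":0,"grip":2.5},{"slide":[0,0,-22],"turn":0,"grip":2.5},{"slide":[0,0,-22],"turn":0,"grip":2.5},{"slide":[0,0,-22],"turn":0,"grip":2.5}]'
python3 - <<'E'
from h import *
im,d,K,W=shot("top");h=cv2.cvtColor(im,cv2.COLOR_RGB2HSV)
m=cv2.inRange(h,(100,150,80),(125,255,255)); m[:, :100]=0;m[:,205:]=0;m[:215]=0
c=max(cv2.findContours(m,0,2)[0],key=cv2.contourArea); p=cv2.boxPoints(cv2.minAreaRect(c)); P=np.array([ray(K,W,*q,.014) for q in p]);print("tray",P.round(3),P.mean(0),cv2.contourArea(c))
to(.46,.355,.25,172)
E
```

```text
time: 42.25
eef_pos: [0.4076, -0.1256, 0.2299]
tcp_rot: [-0.053, 0.999, -0.001, 0.001]
contact_force: [-0.6, 0.2, -2.3]
opening: 0.394
finger_force: 70.3
tray [[0.389 0.423 0.014]
 [0.552 0.398 0.014]
 [0.526 0.286 0.014]
 [0.363 0.314 0.014]] [0.45755854 0.35532089 0.014     ] 2128.0
to (0.46, 0.355, 0.25) slide [-10.33  47.19  -2.15] turn 0.245 yaw now -174.0
```

```bash
python3 - <<'E'
from h import *
to(.492,.350,.0155,171)
E
python3 -m inch '[{"slide":[-5,0,-2],"turn":0,"grip":2.5},{"slide":[-7,5,-2],"turn":0.13,"grip":2.5},{"slide":[-8,10,-2],"turn":0.26,"grip":2.5},{"slide":[-9,15,-2],"turn":0.26,"grip":2.5},{"slide":[-10,20,-2],"turn":0.26,"grip":2.5},{"slide":[-11,25,-2],"turn":0.26,"grip":2.5},{"slide":[-12,30,-2],"turn":0.26,"grip":2.5},{"slide":[-12.5,35,-2],"turn":0.26,"grip":2.5},{"slide":[-13,40,-2],"turn":0.26,"grip":2.5},{"slide":[-13.4,44,-2],"turn":0.26,"grip":2.5},{"slide":[-13.4,46.4,-2],"turn":0.26,"grip":2.5},{"slide":[-13.4,46.4,5],"turn":0.26,"grip":2.5},{"slide":[-13.4,46.4,10],"turn":0.26,"grip":2.5},{"slide":[-13.4,46.4,15],"turn":0.26,"grip":2.5},{"slide":[-13.4,46.4,15],"turn":0.26,"grip":2.5},{"slide":[-13.4,46.4,15],"turn":0.26,"grip":2.5}]'
python3 - <<'E'
from h import *
to(.492,.350,.0165,171)
E
```

```text
to (0.492, 0.35, 0.0155) slide [-13.5   46.33  21.29] turn 0.262 yaw now -174.0
time: 43.9
eef_pos: [0.4866, 0.3474, 0.0711]
tcp_rot: [0.077, 0.997, -0.004, -0.007]
contact_force: [0.4, -0.1, -1.8]
opening: 0.395
finger_force: 70.3
to (0.492, 0.35, 0.0165) slide [-0.57  0.39  5.45] turn 0.002 yaw now 171.1
```

```bash
python3 -m inch '[{"slide":[0,0,3],"turn":0,"grip":2.5},{"slide":[0,0,5],"turn":0,"grip":2.5},{"slide":[0,0,6],"turn":0,"grip":2.5},{"slide":[0,0,6.2],"turn":0,"grip":2.5},{"slide":[0,0,6.2],"turn":0,"grip":2.5},{"slide":[0,0,6.2],"turn":0,"grip":2.5},{"slide":[0,0,6.2],"turn":0,"grip":2.5}]'
```

```text
time: 44.6
eef_pos: [0.4929, 0.3505, 0.0188]
tcp_rot: [0.077, 0.997, 0.001, 0.001]
contact_force: [-0.0, 0.9, -0.1]
opening: 0.397
finger_force: 70.3
```

```bash
python3 -m inch '[{"slide":[0,0,0.3],"turn":0,"grip":2.5},{"slide":[0,0,0.3],"turn":0,"grip":2.5},{"slide":[0,0,0.3],"turn":0,"grip":4.8},{"slide":[0,0,0.3],"turn":0,"grip":4.8},{"slide":[0,0,0.3],"turn":0,"grip":4.8},{"slide":[0,0,-3],"turn":0,"grip":4.8},{"slide":[0,0,-8],"turn":0,"grip":4.8},{"slide":[0,0,-13],"turn":0,"grip":7},{"slide":[0,0,-18],"turn":0,"grip":7},{"slide":[0,0,-23],"turn":0,"grip":7},{"slide":[0,0,-27],"turn":0,"grip":7},{"slide":[0,0,-27],"turn":0,"grip":7},{"slide":[0,0,-27],"turn":0,"grip":7}]'
python3 - <<'E'
from h import *
im,d,K,W=shot("wrist");nuts(im,d,K,W,.015,.03);nuts(im,d,K,W,.08,.1)
to(.45,-.2,.29,172);to(.5095,-.470,.29,172)
E
```

```text
time: 45.9
eef_pos: [0.4924, 0.3502, 0.289]
tcp_rot: [0.077, 0.997, 0.001, 0.001]
contact_force: [-0.6, 0.2, -0.8]
opening: 0.82
finger_force: 0.0
nut pix [321. 200.] c [0.4886 0.3498] z 0.0232 w 34.4 37.0 flat normal deg 22 r 0.601
nut pix [185. 253.] c [0.5125 0.2028] z 0.0892 w 34.9 37.7 flat normal deg 38 r 0.551
nut pix [132. 270.] c [0.5221 0.142 ] z 0.0891 w 34.9 37.5 flat normal deg 53 r 0.541
nut pix [182. 307.] c [0.573 0.184] z 0.089 w 28.8 37.8 flat normal deg 57 r 0.602
to (0.45, -0.2, 0.29) slide [ -4.36 -54.97  -0.31] turn -0.015 yaw now 171.1
to (0.5095, -0.47, 0.29) slide [-14.4  -80.73  -0.3 ] turn -0.015 yaw now 171.1
```

```bash
python3 -m inch '[{"slide":[-0.4,-5,-1],"turn":0,"grip":7},{"slide":[-0.8,-10,-1],"turn":0,"grip":7},{"slide":[-1.2,-15,-1],"turn":0,"grip":7},{"slide":[-1.6,-20,-1],"turn":0,"grip":7},{"slide":[-2,-25,-1],"turn":0,"grip":7},{"slide":[-2.4,-30,-1],"turn":0,"grip":7},{"slide":[-2.8,-35,-1],"turn":0,"grip":7},{"slide":[-3.2,-40,-1],"turn":0,"grip":7},{"slide":[-3.6,-45,-1],"turn":0,"grip":7},{"slide":[-4,-50,-1],"turn":0,"grip":7},{"slide":[-4.4,-55,-1],"turn":0,"grip":7},{"slide":[-6,-59.5,-1],"turn":0,"grip":7},{"slide":[-8,-64,-1],"turn":0,"grip":7},{"slide":[-10,-68.5,-1],"turn":0,"grip":7},{"slide":[-12,-73,-1],"turn":0,"grip":7},{"slide":[-13.5,-77,-1],"turn":0,"grip":7},{"slide":[-14.4,-80.7,-1],"turn":0,"grip":7},{"slide":[-14.4,-80.7,4],"turn":0,"grip":7},{"slide":[-14.4,-80.7,9],"turn":0,"grip":7},{"slide":[-14.4,-80.7,9],"turn":0,"grip":7}]'
python3 - <<'E'
from h import *
ctrl.read_camera("wrist");ctrl.read_camera("wrist")
im,d,K,W=shot("wrist");save(im,"w11.png");nuts(im,d,K,W);to(.5095,-.470,.006,170)
E
```

```text
time: 47.95
eef_pos: [0.5052, -0.4646, 0.1835]
tcp_rot: [0.078, 0.997, 0.009, -0.008]
contact_force: [-0.5, 0.5, -2.9]
opening: 0.823
finger_force: 0.0
nut pix [205. 118.] c [ 0.4029 -0.5554] z 0.0148 w 18.3 19.5 flat normal deg 33 r 0.686
nut pix [318. 221.] c [ 0.5095 -0.471 ] z 0.0203 w 34.6 37.1 flat normal deg 20 r 0.694
nut pix [208. 240.] c [ 0.5139 -0.5809] z 0.0224 w 12.7 50.4 flat normal deg 58 r 0.776
nut pix [ 15. 258.] c [ 0.4988 -0.7636] z 0.0213 w 13.3 16.3 flat normal deg 40 r 0.912
nut pix [620. 279.] c [ 0.6121 -0.1883] z 0.0209 w 15.3 32.4 flat normal deg 8 r 0.64
nut pix [562. 281.] c [ 0.6063 -0.2449] z 0.0177 w 8.8 28.5 flat normal deg 4 r 0.654
nut pix [144. 471.] c [ 0.7691 -0.7159] z 0.0208 w 3.2 33.1 flat normal deg 52 r 1.051
to (0.5095, -0.47, 0.006) slide [ 0.06 -0.04 19.21] turn 0.02 yaw now 171.1
```

View pics/w11.png

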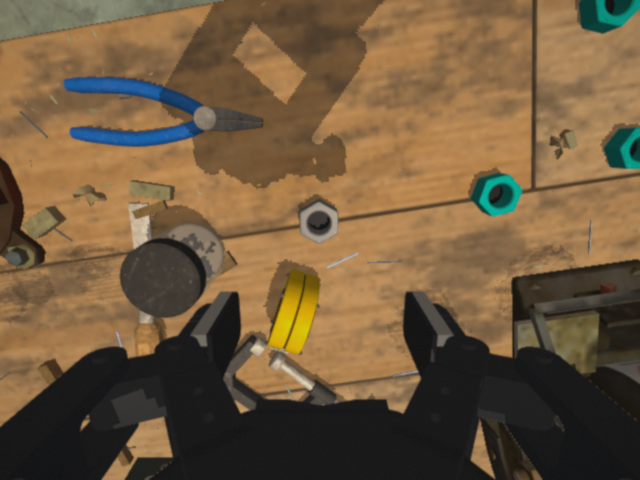

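The n4 view has the nut at (318,221), the tape behind it at (295,310) and the jar at (162,277). The fingers going down beside the nut along y clear both.

```bash
python3 -m inch '[{"slide":[0,0,5],"turn":0.02,"grip":7},{"slide":[0,0,10],"turn":0.02,"grip":7},{"slide":[0,0,14],"turn":0.02,"grip":7},{"slide":[0,0,17],"turn":0.02,"grip":7},{"slide":[0,0,18.8],"turn":0.02,"grip":7},{"slide":[0,0,18.8],"turn":0.02,"grip":7},{"slide":[0,0,18.8],"turn":0.02,"grip":7},{"slide":[0,0,18.8],"turn":0.02,"grip":2.5},{"slide":[0,0,18.8],"turn":0.02,"grip":2.5},{"slide":[0,0,18.8],"turn":0.02,"grip":2.5},{"slide":[0,0,18.8],"turn":0.02,"grip":2.5},{"slide":[0,0,18.8],"turn":0.02,"grip":2.5},{"slide":[0,0,18.8],"turn":0.02,"grip":2.5}]' 70
```

```text
time: 49.4
eef_pos: [0.511, -0.471, 0.0122]
tcp_rot: [0.087, 0.996, -0.002, 0.001]
contact_force: [0.6, 1.6, 6.5]
opening: 0.394
finger_force: 70.4
```

```bash
python3 -m inch '[{"slide":[0,0,-3],"turn":0,"grip":2.5},{"slide":[0,0,-8],"turn":0,"grip":2.5},{"slide":[0,0,-13],"turn":0,"grip":2.5},{"slide":[0,0,-18],"turn":0,"grip":2.5},{"slide":[0,0,-23],"turn":0,"grip":2.5},{"slide":[0,0,-28],"turn":0,"grip":2.5},{"slide":[0,0,-29],"turn":0,"grip":2.5},{"slide":[0,0,-29],"turn":0,"grip":2.5},{"slide":[0,0,-29],"turn":0,"grip":2.5}]'
python3 - <<'E'
from h import *
im,d,K,W=shot("top");h=cv2.cvtColor(im,cv2.COLOR_RGB2HSV)
m=cv2.inRange(h,(100,150,80),(125,255,255)); m[:, :100]=0;m[:,205:]=0;m[:215]=0
c=max(cv2.findContours(m,0,2)[0],key=cv2.contourArea); p=cv2.boxPoints(cv2.minAreaRect(c)); P=np.array([ray(K,W,*q,.014) for q in p]);print("tray",P.mean(0))
to(.46,-.2,.29,171);to(.47,0,.29,171);to(.423,.361,.29,171)
E
```

```text
time: 50.3
eef_pos: [0.5092, -0.4688, 0.2966]
tcp_rot: [0.087, 0.996, 0.001, -0.001]
contact_force: [-0.2, -0.8, -2.2]
opening: 0.394
finger_force: 70.0
tray [0.45762272 0.35586763 0.014     ]
to (0.46, -0.2, 0.29) slide [ 9.49 25.59  0.68] turn -0.018 yaw now 170.0
to (0.47, 0, 0.29) slide [11.98 45.46  0.77] turn -0.018 yaw now 170.0
to (0.423, 0.361, 0.29) slide [22.89 80.19  0.96] turn -0.018 yaw now 170.0
```

```bash
python3 -m inch '[{"slide":[1.6,4.3,0],"turn":0,"grip":2.5},{"slide":[3.2,8.6,0],"turn":0,"grip":2.5},{"slide":[4.8,12.9,0],"turn":0,"grip":2.5},{"slide":[6.4,17.2,0],"turn":0,"grip":2.5},{"slide":[8,21.5,0],"turn":0,"grip":2.5},{"slide":[9.5,25.6,0],"turn":0,"grip":2.5},{"slide":[10,30.5,0],"turn":0,"grip":2.5},{"slide":[10.7,35.4,0],"turn":0,"grip":2.5},{"slide":[11.3,40.3,0],"turn":0,"grip":2.5},{"slide":[12,45.4,0],"turn":0,"grip":2.5},{"slide":[13.5,50,0],"turn":0,"grip":2.5},{"slide":[15,54.6,0],"turn":0,"grip":2.5},{"slide":[16.5,59.3,0],"turn":0,"grip":2.5},{"slide":[18,64,0],"turn":0,"grip":2.5},{"slide":[19.5,68.7,0],"turn":0,"grip":2.5},{"slide":[21,73.4,0],"turn":0,"grip":2.5},{"slide":[22.4,78,0],"turn":0,"grip":2.5},{"slide":[22.9,80.2,0],"turn":0,"grip":2.5},{"slide":[22.9,80.2,0],"turn":0,"grip":2.5},{"slide":[22.9,80.2,0],"turn":0,"grip":2.5}]'
python3 - <<'E'
from h import *
ctrl.read_camera("wrist")
im,d,K,W=shot("wrist");nuts(im,d,K,W,.015,.03);to(.423,.361,.018,171)
E
```

```text
time: 52.35
eef_pos: [0.4228, 0.3596, 0.2964]
tcp_rot: [0.087, 0.996, -0.002, -0.002]
contact_force: [0.5, -0.5, -0.2]
opening: 0.396
finger_force: 70.1
nut pix [325. 248.] c [0.4832 0.3517] z 0.0233 w 21.6 35.4 flat normal deg 22 r 0.598
to (0.423, 0.361, 0.018) slide [ 0.04  0.27 27.97] turn -0.019 yaw now 169.9
```

```bash
python3 -m inch '[{"slide":[0,0.1,5],"turn":0,"grip":2.5},{"slide":[0,0.1,10],"turn":0,"grip":2.5},{"slide":[0,0.1,15],"turn":0,"grip":2.5},{"slide":[0,0.1,20],"turn":0,"grip":2.5},{"slide":[0,0.1,24],"turn":0,"grip":2.5},{"slide":[0,0.1,27],"turn":0,"grip":2.5},{"slide":[0,0.1,27.9],"turn":0,"grip":2.5},{"slide":[0,0.1,27.9],"turn":0,"grip":2.5},{"slide":[0,0.1,27.9],"turn":0,"grip":2.5},{"slide":[0,0.1,27.9],"turn":0,"grip":2.5}]'
```

```text
time: 53.45
eef_pos: [0.4258, 0.3618, 0.0229]
tcp_rot: [0.087, 0.996, 0.001, 0.002]
contact_force: [-0.1, 0.1, -2.2]
opening: 0.393
finger_force: 70.1
```

```bash
python3 -m inch '[{"slide":[0,0,0.3],"turn":0,"grip":2.5},{"slide":[0,0,0.5],"turn":0,"grip":2.5},{"slide":[0,0,0.5],"turn":0,"grip":2.5},{"slide":[0,0,0.5],"turn":0,"grip":2.5}]'
```

```text
time: 53.85
eef_pos: [0.4239, 0.3611, 0.0154]
tcp_rot: [0.087, 0.996, 0.0, 0.0]
contact_force: [-0.2, -0.8, -0.9]
opening: 0.391
finger_force: 70.1
```

```bash
python3 -m inch '[{"slide":[0,0,0],"turn":0,"grip":4.8},{"slide":[0,0,0],"turn":0,"grip":4.8},{"slide":[0,0,0],"turn":0,"grip":4.8},{"slide":[0,0,-3],"turn":0,"grip":4.8},{"slide":[0,0,-8],"turn":0,"grip":4.8},{"slide":[-2,-2,-13],"turn":0,"grip":7},{"slide":[-4,-6,-18],"turn":0,"grip":7},{"slide":[-6,-9,-23],"turn":0,"grip":7},{"slide":[-6,-9,-25],"turn":0,"grip":7},{"slide":[-6,-9,-25],"turn":0,"grip":7},{"slide":[-6,-9,-25],"turn":0,"grip":7},{"slide":[-6,-9,-25],"turn":0,"grip":7}]'
python3 - <<'E'
from h import *
im,d,K,W=shot("wrist");save(im,"w12.png");nuts(im,d,K,W,.015,.03);nuts(im,d,K,W,.08,.1)
im,d,K,W=shot("top");C=cloud(d,K,W);save(im,"top2.png")
for u,v in((472,207),(512,231)):print(C[v,u])
E
```

```text
time: 55.05
eef_pos: [0.4665, 0.262, 0.2638]
tcp_rot: [0.087, 0.996, -0.0, -0.001]
contact_force: [0.1, 0.3, -0.3]
opening: 0.818
finger_force: 0.0
nut pix [405. 152.] c [0.4232 0.3601] z 0.0231 w 34.7 37.3 flat normal deg 22 r 0.556
nut pix [402. 213.] c [0.4885 0.3495] z 0.0231 w 34.7 37.4 flat normal deg 22 r 0.601
nut pix [ 11. 377.] c [ 0.6158 -0.1715] z 0.0241 w 12.3 29.6 flat normal deg 56 r 0.639
nut pix [271. 275.] c [0.5122 0.2026] z 0.0893 w 34.8 37.3 flat normal deg 36 r 0.551
nut pix [210. 287.] c [0.5172 0.1403] z 0.0891 w 23.2 36.5 flat normal deg 54 r 0.536
nut pix [267. 332.] c [0.5742 0.1851] z 0.0894 w 34.7 37.4 flat normal deg 58 r 0.603
nut pix [403. 377.] c [0.6606 0.3143] z 0.0904 w 23.8 48.0 flat normal deg 52 r 0.732
[ 0.5863867  -0.49629128  0.06698679]
[ 0.51960409 -0.59176228  0.08167684]
```

View pics/w12.png

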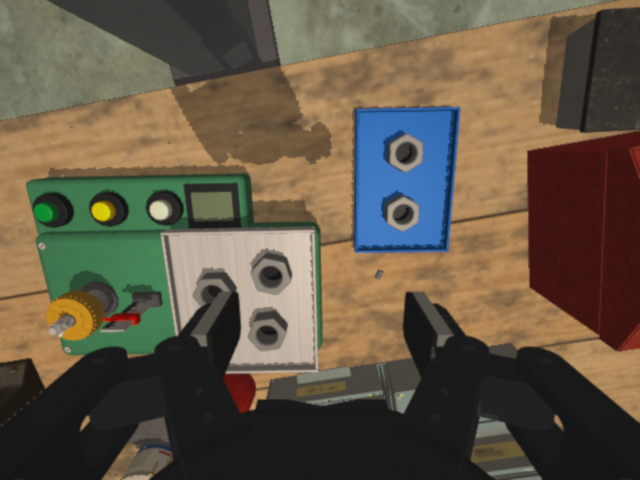

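Two nuts lie in the blue tray at (405,152) and (402,213), and three in the pan. The tape and jar haven't moved, and the robot is clear of everything. Handing in.

```bash
python3 -c "
from plant import ctrl
print(ctrl.sign_off())"
```

```text
the job is handed in; nothing more can be done
None
```

The job is handed in, but no verdict came back. The collar measured level with the pointer, and I pressed the keys in order (white, yellow, then green once the nuts were in). Three nuts are in the pan with the sleeve up at the collar by measured heights (gap not seen directly), the two left-over nuts are in the blue tray, and the tape measure and jar have not moved.

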